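Load the bottle carrier and hang it over the drip tray

ROBOT

A 7-joint arm with a two-finger parallel gripper is mounted at the origin on the work surface. World frame = base frame: x ahead of the robot, y to its left, z up, the work surface at z = 0. Lengths are in m, angles in rad, forces in N, time in s.
With the tool pointing down it reaches from about 0.4 to 0.875 m from the base axis. Payload 19.3 kg.
Tool frame: the origin (TCP) lies midway between the tips of the shut fingers; the grasp point (between the pads) lies 19 mm behind it; z points along the fingers, y is the line along which they close (so a half turn about z gives the same grasp; the last joint's range is limited). The gripper opens to 85 mm and grips with 20 to 120 N. Pads are 22 mm wide; open, the fingers measure 114 mm over their backs; the gripper's body (76 mm by 85 mm) begins 54 mm behind the grasp point. The pads swing forward as they close: fully open they stand 13 mm farther back than shut.
Start: joints at [1.19, 0.521, -0.036, 1.599, 0.021, 1.021, -0.113], TCP at [0.191, -0.595, 0.231] pointing down, gripper open.
Joint ranges: [-2.91, 2.91], [-0.3, 2.13], [-1.5, 1.42], [0.17, 2.43], [-1.26, 4.41], [0.16, 1.93], [-2.52, 2.52]. Speed limits (rad/s): [1.89, 1.89, 2.39, 2.39, 3.01, 3.01, 3.01].

INTERFACE

Orientations are given as a unit quaternion [x, y, z, w].
In Python, from bench import ctrl gives the robot as it stands.
- The arm moves only by the tool carry_out, never from a script. Its argument "deltas" is a list that holds one entry, the list of rows, each a list of 7 numbers: the shift along the tool's x, y, z as a fraction of full scale, then the turn, a rotation vector about the tool's x, y, z as a fraction of full scale, then the closure, from -1 (fully open) to 1 (shut). In form: [[[x, y, z, ax, ay, az, hand], ...]]. A call has 1 to 20 rows; each row is the pose to reach, as a shift and turn from the pose commanded when the call began, along the tool's axes at that moment; what a row does not reach only later rows make up. Full scale, the value 1, is 120 mm for a shift and pi/4 rad for a turn. A row lasts 1/8 s, in which the tool goes at most 62.5 mm and 10.7 degrees, less where a joint would pass 70% of its speed; a pose out of reach is approached as far as the arm can. A call with a number of a shift or a turn outside -1 to 1 is refused whole. A call with a gripper value outside its range is refused whole. The fingers move at their own pace and stop on an object; the grip force is fixed at half the most. Time passes only in rows, so rows that repeat a pose let the fingers close. It gives the time, the measured TCP pose, the force, the opening and the grip force at its end, in the units of the state.
- ctrl.get_obs(): the state, without advancing time (a new reading comes with each control period).
- ctrl.grab_frame(name): name is "scene" or "top"; returns the picture (400x640x3 uint8, blue, green, red); there is no depth.
- ctrl.camera_info(name): a dict with "fov_y" (degrees; the focal length in pixels is half the picture's height over the tangent of half this angle, whatever the lens; pixels are square), "cx", "cy" (the principal point, pixels), "extrinsics" (4x4, takes a point from camera to world coordinates). Camera axes: x right, y down, z forward; pixel columns grow to the right and rows downward; lengths in m; the calibration is good to about 2 mm. A picture is of the moment at which its call begins. camera_info takes no time and is no camera call.
- ctrl.finish_job(): hands the job in; it is judged then, once.
Trained networks look in the newest picture that a camera, given by its name, has taken for a name from the list of things; names that differ only in an ending like _2 or _b are one class to them, and where a whole thing is asked for, a point or a joint stands for the part that bears it (a point fixed in the world has none). Each returns a list of dicts, best first, with "p" (0 to 1); they miss things now and then, are a little off and sometimes report something else, mostly with a low value. They report only what shows in the picture. A call takes as long as a camera call.
- ctrl.recognise(query, camera): "location" ([x, y, z] in m, in world coordinates, good to about 4 mm: the middle of the surface that is visible of it).
- ctrl.cut_out(query, camera): "region" (400x640 bool, what is visible of it).
The state is a dict: "t": time; "joints": joint angles; "qd": joint speeds; "effort": joint torques, N m; "position": TCP position; "tool_rot": TCP orientation; "contact_force": force on the tool from outside, world axes, zero at the start; "moment": the same for the moment, N m; "grip_width": finger opening in m; "finger_force": force on a finger pad.
Only numpy, scipy, OpenCV 4.12 (cv2) and the standard library are available. Lean on these libraries where they do the work, as an engineer would, in place of code of your own. Each camera call takes 0.05 s, during which the arm holds its last target. There are 200 camera calls.

TASK

Take the empty bottle carrier off its hook and stand it in the middle of the rubber mat, then put every sample bottle from the bottle rack into it, one to a pocket and pushed fully down. Finally hang the loaded carrier by its handle on the hook that has the drip tray under it, and leave it hanging still. Do not shift or tip the wash bottle or the beaker.

Things in the scene. Friction and masses are not known exactly. Their poses are not given: they have to be found in the camera images.
- carrier: white block 129 x 141 x 60 mm (x, y, z) with an 8 mm steel base plate, 0.45 kg, loose, hanging from a hook at the start. Four square pockets 43 x 43 mm, 52 mm deep, centred at (+-38, +-44) mm. Bail of 8 mm steel bar along y at x = 0: uprights at y = +-66 mm, bar axis 105 mm above the underside, black grip tab on its middle. Origin: centre of the underside; z up
- bail (a point): on the carrier: underside of the middle of the bail bar, 101 mm above the carrier's underside; this point lies on a hook's saddle when the carrier hangs
- tab (a point): point in the black grip tab that stands on the middle of the carrier's bail, 142 mm above the carrier's underside. Tab 12 mm thick (x), 36 mm wide (y), from 106 to 152 mm above the underside. Fingertips up to 20 mm below this point stay clear of a hook under the bail
- pocket0 (a point): on the carrier: centre of the floor of the pocket at (38, 44) mm, 8 mm above the carrier's underside, 52 mm below the pocket's mouth
- pocket1 (a point): on the carrier: centre of the floor of the pocket at (-38, -44) mm, 8 mm above the carrier's underside, 52 mm below the pocket's mouth
- pocket2 (a point): on the carrier: centre of the floor of the pocket at (38, -44) mm, 8 mm above the carrier's underside, 52 mm below the pocket's mouth
- pocket3 (a point): on the carrier: centre of the floor of the pocket at (-38, 44) mm, 8 mm above the carrier's underside, 52 mm below the pocket's mouth
- bottle0: amber sample bottle with white screw cap, 115 mm tall, loose, standing upright in a compartment of the rack, 6 mm above its underside (absent in some runs: then None). Body 40 mm in diameter with a 3.5 mm chamfered foot, up to 79 mm; cap 36 mm in diameter from 83 to 115 mm. 40 to 85 g. A knock can leave it leaning by up to 9 degrees. Origin: centre of the underside, z up the bottle
- bottle1: amber sample bottle with white screw cap, 115 mm tall, loose, standing upright in a compartment of the rack, 6 mm above its underside (absent in some runs: then None). Body 40 mm in diameter with a 3.5 mm chamfered foot, up to 79 mm; cap 36 mm in diameter from 83 to 115 mm. 40 to 85 g. A knock can leave it leaning by up to 9 degrees. Origin: centre of the underside, z up the bottle
- bottle2: amber sample bottle with white screw cap, 115 mm tall, loose, standing upright in a compartment of the rack, 6 mm above its underside (absent in some runs: then None). Body 40 mm in diameter with a 3.5 mm chamfered foot, up to 79 mm; cap 36 mm in diameter from 83 to 115 mm. 40 to 85 g. A knock can leave it leaning by up to 9 degrees. Origin: centre of the underside, z up the bottle
- bottle3: amber sample bottle with white screw cap, 115 mm tall, loose, standing upright in a compartment of the rack, 6 mm above its underside (absent in some runs: then None). Body 40 mm in diameter with a 3.5 mm chamfered foot, up to 79 mm; cap 36 mm in diameter from 83 to 115 mm. 40 to 85 g. A knock can leave it leaning by up to 9 degrees. Origin: centre of the underside, z up the bottle
- stand: steel hook stand, fixed, 0.23 m high, two strap hooks 280 mm apart that point along the stand's -x (roughly to the robot). Origin: on the bench below the middle between the two saddles; the two posts stand 103 mm behind it (+x); nothing of it but the hook arms is in front of x = 80 mm
- hook_left (a point): top of the saddle of the hook at the stand's +y side, 230 mm above the bench: a flat arm 16 mm wide, 8 mm thick, along the stand's x. The saddle is open for 13 mm either way in x; in front (-x) is the upturned tip, 16 mm high, 5 mm thick; behind it a shoulder 8 mm high
- hook_right (a point): saddle of the like hook at the stand's -y side
- tray: steel drip tray 150 x 190 x 22 mm lying on the bench centred under one of the two hooks, fixed in place. Origin: centre of the underside
- mat: grey rubber mat 200 x 220 x 2 mm (x, y, z) fixed flat on the bench. Origin: centre of the underside
- rack: bottle rack, loose, 1.2 kg: steel foot plate 130 x 260 x 6 mm (x, y, z) with a grey plastic row of four compartments 46 mm square and 50 mm deep on it, 60 mm apart along its y, some of them empty; 56 mm tall in all, 58 mm wide (x) above the plate. Origin: centre of the underside
- wash_bottle: white wash bottle with red cap and spout, 72 mm in diameter, 190 mm tall, a loose bystander. Origin: centre of the underside
- beaker: empty glass beaker 72 mm in diameter, 95 mm tall, a loose bystander. Origin: centre of the underside
- stirrer: magnetic stirrer 160 x 150 x 58 mm, fixed, a bystander. Origin: centre of the underside

How it is judged:
By the outcome, as a careful person would: the job done as asked, in the order asked, and still so for the second after the job is handed in, with the robot touching nothing.
Of bottle0, bottle1, bottle2, bottle3 only 2 to 4 are there at a start; the rules pass over those that are not, and their reading is None.
At some moment in a run one of rack may be knocked a few centimetres aside while the robot is not near it.
It also fails if it takes over 210 s, if anything falls off the work surface, if the arm or the gripper's body presses on something with over 40 N, if the wrist force passes 120 N, or if a joint passes its speed limit or range.

## Working session

There is one attempt and no reset: what is moved stays moved. The work goes in short steps, Python scripts to look and compute and a tool call to move; the robot and the scene stay as the last step left them, time stands still between calls to the robot, and variables do not carry over. Pictures are saved under pics/ and viewed, at most 14 in all, crops included, and the job is handed in when it is done.

Besides the shell and the picture viewer there is one more tool, called by a JSON object that holds its "op" and its "data", one argument or row to a line. carry_out: Moves the arm, as the interface text tells. Shift numbers are shares of 120 mm and turn numbers shares of pi/4 rad, none past 1 either way. Its arguments: {"type":"object","properties":{"deltas":{"type":"array"}},"required":["deltas"]}

```bash
mkdir -p pics; ls
python3 - <<'E'
from bench import ctrl
import cv2
print(ctrl.get_obs())
for n in("scene","top"):
    cv2.imwrite(f"pics/{n}0.png",ctrl.grab_frame(n)); print(n,ctrl.camera_info(n))
    for q in ["carrier","tab","bail","bottle0","hook_left","hook_right","tray","mat","rack","wash_bottle","beaker","stirrer","stand"]:
        print(q,[(d["location"],d["p"]) for d in ctrl.recognise(q,n)[:5]])
E
```

```text
pics
{'t': 0.0, 'joints': array([ 1.18977663,  0.52204141, -0.03633745,  1.59997459,  0.02120175,
        1.02110279, -0.1127844 ]), 'qd': array([ 0.00067739, -0.00069933,  0.00184354, -0.00161016,  0.00077067,
        0.00062134,  0.00141858]), 'effort': array([ 4.28450612e-04, -9.27096176e+01,  1.97980665e+00, -3.69933486e+01,
        1.78772846e-02,  8.14705360e-03, -3.11969825e-05]), 'position': array([ 0.19102061, -0.59475093,  0.23072052]), 'tool_rot': array([ 9.87946880e-01,  1.54792235e-01, -1.26306828e-04, -5.56385788e-04]), 'contact_force': array([-0.16884356, -0.17410371, -0.7608639 ]), 'moment': array([ 0.01470641, -0.00422255, -0.04116768]), 'finger_force': 0.0, 'grip_width': 0.0852499710053257}
scene {'fov_y': 45.691011130226926, 'cx': 319.97035329059156, 'cy': 198.87753021579368, 'extrinsics': array([[-0.68483816,  0.56668716, -0.45810736,  1.1718559 ],
       [ 0.72867724,  0.52815366, -0.43598531,  0.45949191],
       [-0.0051162 , -0.63239178, -0.77463182,  1.19692133],
       [ 0.        ,  0.        ,  0.        ,  1.        ]])}
carrier [([0.6272, 0.278, 0.1891],
[... 1045 characters left out ...]
.6067, 0.2512, 0.188], 0.58)]
bail [([0.6092, 0.2545, 0.189], 0.85), ([0.445, 0.1688, 0.1219], 0.65)]
bottle0 [([0.4486, 0.1696, 0.1191], 0.67), ([0.4214, 0.0561, 0.1199], 0.67), ([0.731, 0.1085, 0.0131], 0.35)]
hook_left [([0.7271, 0.1113, 0.0142], 0.95)]
hook_right [([0.7288, 0.1093, 0.0113], 0.81)]
tray [([0.6314, -0.0191, 0.0093], 0.81), ([0.7069, -0.2259, 0.044], 0.37)]
mat [([0.5564, -0.2649, 0.0051], 0.57)]
rack [([0.6054, 0.2497, 0.1868], 0.65), ([0.4361, 0.1404, 0.0072], 0.64)]
wash_bottle [([0.6325, -0.4354, 0.111], 0.61)]
beaker [([0.7079, -0.2252, 0.0457], 0.52)]
stirrer [([0.4861, -0.5234, 0.0477], 0.61), ([0.6088, 0.2538, 0.1917], 0.57)]
stand [([0.7297, 0.1083, 0.0123], 0.62)]
```

View pics/scene0.png

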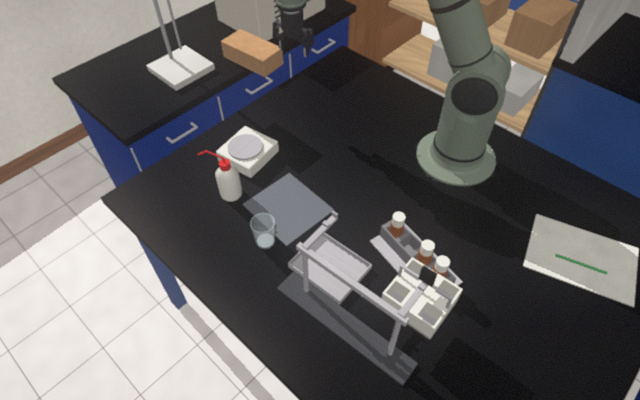

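View pics/top0.png

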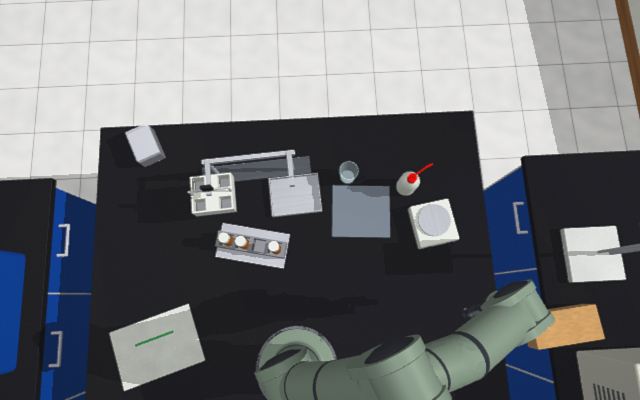

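The scene picture shows the carrier on the left hook (about 430,295), the tray under the right hook (330,265), and three bottles in the rack (398,220; 427,250; 442,265). The top picture agrees: carrier (212,193), tray (295,195), mat (361,211), caps (223,238; 240,242; 274,247).

```bash
cat > h.py <<'E'
from bench import ctrl
import numpy as np, cv2
from scipy.spatial.transform import Rotation as R
def P(n):
    c=ctrl.camera_info(n); E=np.linalg.inv(c["extrinsics"]); f=200/np.tan(np.radians(c["fov_y"]/2))
    K=np.array([[f,0,c["cx"]],[0,f,c["cy"]],[0,0,1]]); return K@E[:3]
def proj(n,p):
    q=P(n)@np.append(p,1); return q[:2]/q[2]
def tri(ps,pt):
    X=cv2.triangulatePoints(P("scene"),P("top"),np.array(ps,float).reshape(2,1),np.array(pt,float).reshape(2,1)).ravel(); X=X[:3]/X[3]
    err=max(np.linalg.norm(proj("scene",X)-ps),np.linalg.norm(proj("top",X)-pt)); return X.round(4),err.round(2)
def onz(n,px,z):
    M=P(n); A=M[:,:2].tolist(); A=np.column_stack([M[:,0],M[:,1],-np.array([px[0],px[1],1])]); s=np.linalg.solve(A,-(M[:,2]*z+M[:,3])); return s[:2]
def crop(im,x0,y0,x1,y1,k,fn):
    cv2.imwrite(fn,cv2.resize(im[y0:y1,x0:x1],None,fx=k,fy=k,interpolation=cv2.INTER_CUBIC))
E
python3 - <<'E'
import cv2,numpy as np
from h import crop
a=cv2.imread("pics/scene0.png");b=cv2.imread("pics/top0.png")
crop(a,280,195,480,395,4,"/tmp/a.png");crop(b,180,140,380,280,4,"pics/c2.png")
crop(a,280,200,480,350,4,"pics/c1.png")
E
```

```text
(no output)
```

View pics/c1.png

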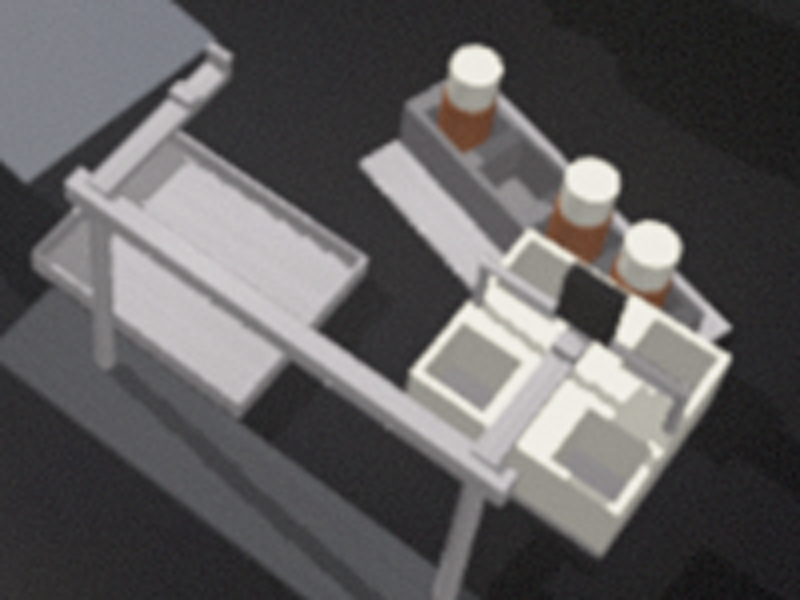

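View pics/c2.png

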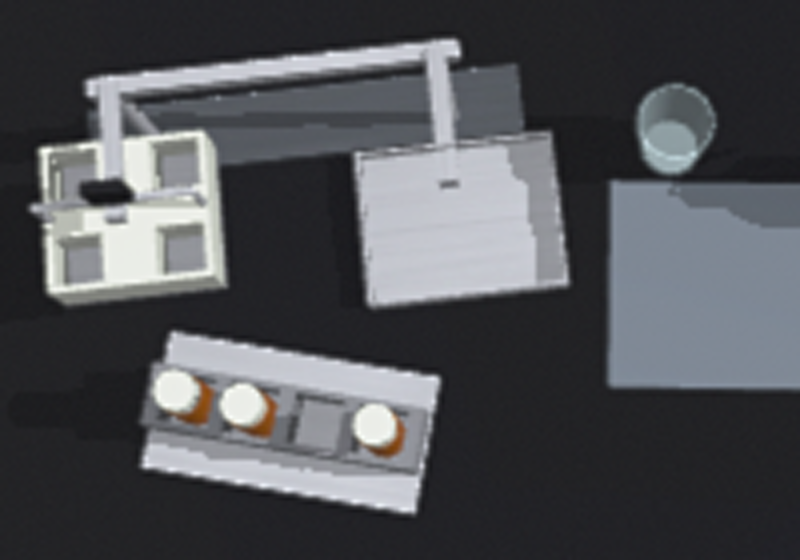

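```bash
cat > m1.py <<'E'
from h import *
from scipy.optimize import least_squares
S=lambda x,y:np.array([(x+.5)/4-.5+280,(y+.5)/4-.5+200]); T=lambda x,y:np.array([(x+.5)/4-.5+180,(y+.5)/4-.5+140])
for n,s,t in [("A",(652,240),(178,388)),("B",(591,178),(243,402)),("C",(476,63),(377,424))]:
    print("cap",n,*tri(S(*s),T(*t)), onz("scene",S(*s),.121).round(4),onz("top",T(*t),.121).round(4))
print("tipR",*tri(S(220,52),T(449,183)));print("tipL",*tri(S(568,345),T(116,218)));
tab=tri(S(603,280),T(106,189)); print("tabtop",*tab)
print("barends",*tri(S(78,180),T(455,47)),*tri(S(500,480),T(90,85)))
pts=[("scene",S(412,372),(64.5,-70.5,60)),("scene",S(730,355),(-64.5,70.5,60)),("scene",S(528,232),(-64.5,-70.5,60)),
("top",T(40,148),(64.5,70.5,60)),("top",T(207,132),(64.5,-70.5,60)),("top",T(50,293),(-64.5,70.5,60)),
("scene",S(603,280),(0,0,152)),("top",T(106,189),(0,0,152))]
def fit(pts,x0,n=4):
    def f(v):
        z=v[3] if n==4 else 0; r=R.from_euler("z",v[2])
        return np.concatenate([proj(c,r.apply(np.array(l)/1e3)+[v[0],v[1],z])-p for c,p,l in pts])
    o=least_squares(f,x0[:n],loss="soft_l1",x_scale=.01); print(o.x.round(4),np.abs(o.fun).reshape(-1,2).round(1).tolist()); return o.x
print("carrier");fit(pts,[.62,.26,0,.13])
print("stand");fit([("scene",S(220,52),(-15.5,-140,246)),("top",T(449,183),(-15.5,-140,246)),("scene",S(568,345),(-15.5,140,246)),("top",T(116,218),(-15.5,140,246)),("scene",S(184,92),(15,-140,238))],[.62,.12,0],3)
print("stand, z free");fit([("scene",S(220,52),(-15.5,-140,246)),("top",T(449,183),(-15.5,-140,246)),("scene",S(568,345),(-15.5,140,246)),("top",T(116,218),(-15.5,140,246)),("scene",S(184,92),(15,-140,238))],[.62,.12,0,0])
mat=[onz("top",p,.002) for p in [(332.5,185.5),(390,185.5),(389.5,237),(332,236.5)]]; print("mat",np.round(mat,4).tolist(),np.mean(mat,0))
for q in ("mat","tray","beaker","wash_bottle"):
  for n in("top","scene"):
    d=ctrl.cut_out(q,n)[0]; m=d["region"]; c=cv2.boxPoints(cv2.minAreaRect(np.argwhere(m)[:,::-1].astype(np.float32)))
    print(q,n,d["p"],m.sum(),[onz(n,p,.002).round(3).tolist() for p in c] )
E
python3 m1.py
```

```text
cap A [0.4677 0.2313 0.1221] 1.04 [0.4655 0.2333] [0.4692 0.2289]
cap B [0.4531 0.1737 0.1205] 0.67 [0.4524 0.1754] [0.4539 0.1719]
cap C [0.4276 0.0568 0.12  ] 0.72 [0.4273 0.0589] [0.4286 0.0548]
tipR [ 0.6134 -0.0219  0.2394] 0.27
tipL [0.6095 0.2594 0.2014] 2.31
tabtop [0.6113 0.258  0.2782] 1.76
barends [ 0.7369 -0.0293  0.2216] 0.85 [0.7189 0.2812 0.2245] 0.03
carrier
[0.6135 0.2596 0.0617 0.1265] [[0.7, 0.4], [0.2, 0.2], [0.0, 1.2], [0.0, 0.6], [1.2, 0.3], [0.6, 0.7], [1.7, 0.8], [1.7, 0.0]]
stand
[ 0.6399  0.12   -0.0553] [[0.2, 0.3], [1.2, 1.3], [0.1, 2.5], [2.1, 10.4], [0.1, 1.6]]
stand, z free
[ 0.6338  0.117  -0.0412 -0.0144] [[0.2, 1.5], [0.1, 0.9], [0.1, 2.5], [0.1, 7.1], [0.3, 0.1]]
mat [[0.6638, -0.1677], [0.6526, -0.3908], [0.4525, -0.3723], [0.4654, -0.1547]] [ 0.55856453 -0.27136482]
mat top 0.63 2992 [[0.468, -0.148], [0.671, -0.167], [0.651, -0.394], [0.449, -0.37]]
mat scene 0.87 3222 [[0.655, -0.384], [0.435, -0.429], [0.468, -0.157], [0.67, -0.134]]
tray top 0.8 1935 [[0.712, 0.082], [0.724, -0.113], [0.563, -0.121], [0.552, 0.07]]
tray scene 0.64 2376 [[0.714, -0.116], [0.541, -0.151], [0.543, 0.068], [0.704, 0.088]]
beaker top 0.77 322 [[0.716, -0.178], [0.772, -0.239], [0.716, -0.286], [0.661, -0.226]]
beaker scene 0.6 693 [[0.657, -0.334], [0.607, -0.28], [0.695, -0.186], [0.742, -0.237]]
wash_bottle top 0.77 380 [[0.652, -0.401], [0.717, -0.473], [0.662, -0.519], [0.598, -0.446]]
wash_bottle scene 0.67 877 [[0.608, -0.672], [0.511, -0.662], [0.602, -0.406], [0.689, -0.42]]
```

```bash
cat >> h.py <<'E'
def Rt(psi):
    return R.from_matrix(np.column_stack([[np.cos(psi+np.pi/2),np.sin(psi+np.pi/2),0],[np.cos(psi),np.sin(psi),0],[0,0,-1]]))
def plan(wps,start=None):
    """wps: (x,y,z,toolyaw_deg); prints per call the target row, in tool axes and units; chained on rounded numbers"""
    o=ctrl.get_obs(); p,r=(o["position"],R.from_quat(o["tool_rot"])) if start is None else start
    for w in wps:
        for _ in range(9):
            d=r.inv().apply(np.array(w[:3])-p)/.12; t=(r.inv()*Rt(np.radians(w[3]))).as_rotvec()/(np.pi/4)
            k=max(1,np.ceil(max(abs(d).max(),abs(t).max())-1e-6)); d=(d/k).round(3); t=(t/k).round(3)
            p=p+r.apply(d*.12); r=r*R.from_rotvec(t*np.pi/4)
            print(w if k==1 else "  ",(d+0).tolist()+(t+0).tolist())
            if k==1: break
E
python3 - <<'E'
from h import *
plan([(.25,-.54,.38,-55),(.45,-.25,.40,-30),(.52,0,.40,-10),(.6135,.2596,.36,3.4)])
E
```

```text
[0.304, -0.143, -0.62, 0.0, 0.0, -0.191]
(0.25, -0.54, 0.38, -55) [0.322, -0.097, -0.619, 0.0, 0.0, -0.191]
   [0.917, -0.341, -0.056, 0.0, 0.0, -0.185]
   [0.957, -0.205, -0.055, 0.0, 0.0, -0.185]
(0.45, -0.25, 0.4, -30) [0.976, -0.065, -0.056, 0.0, 0.0, -0.186]
   [0.699, -0.178, 0.0, 0.0, 0.0, -0.148]
   [0.715, -0.097, 0.0, 0.0, 0.0, -0.148]
(0.52, 0, 0.4, -10) [0.72, -0.013, 0.0, 0.0, 0.0, -0.148]
   [0.755, 0.131, 0.111, 0.0, 0.0, -0.099]
   [0.743, 0.189, 0.111, 0.0, 0.0, -0.099]
(0.6135, 0.2596, 0.36, 3.4) [0.726, 0.246, 0.111, 0.0, 0.0, -0.1]
```

{"op": "carry_out", "data": {
  "deltas": [
    [[0.304,-0.143,-0.62,0,0,-0.191,-1],[0.304,-0.143,-0.62,0,0,-0.191,-1],[0.304,-0.143,-0.62,0,0,-0.191,-1]]
  ]
}}

```text
t: 2.17
position: [0.2215, -0.5677, 0.3072]
tool_rot: [0.973, 0.229, 0.0, 0.001]
contact_force: [-0.8, -0.4, -0.2]
grip_width: 0.0854
finger_force: 0.0
```

{"op": "carry_out", "data": {
  "deltas": [
    [[0.322,-0.097,-0.619,0,0,-0.191,-1],[0.322,-0.097,-0.619,0,0,-0.191,-1],[0.322,-0.097,-0.619,0,0,-0.191,-1]]
  ]
}}

```text
t: 2.55
position: [0.2503, -0.5401, 0.3803]
tool_rot: [0.954, 0.301, 0.0, 0.001]
contact_force: [-0.5, 0.5, -0.1]
grip_width: 0.0854
finger_force: 0.0
```

{"op": "carry_out", "data": {
  "deltas": [
    [[0.917,-0.341,-0.056,0,0,-0.185,-1],[0.917,-0.341,-0.056,0,0,-0.185,-1],[0.917,-0.341,-0.056,0,0,-0.185,-1],[0.917,-0.341,-0.056,0,0,-0.185,-1]]
  ]
}}

```text
t: 3.05
position: [0.3157, -0.444, 0.3854]
tool_rot: [0.93, 0.369, -0.001, -0.001]
contact_force: [0.4, -1.0, -0.1]
grip_width: 0.0855
finger_force: 0.0
```

{"op": "carry_out", "data": {
  "deltas": [
    [[0.957,-0.205,-0.055,0,0,-0.185,-1],[0.957,-0.205,-0.055,0,0,-0.185,-1],[0.957,-0.205,-0.055,0,0,-0.185,-1],[0.957,-0.205,-0.055,0,0,-0.185,-1]]
  ]
}}

```text
t: 3.55
position: [0.3824, -0.3481, 0.3925]
tool_rot: [0.901, 0.435, -0.0, -0.0]
contact_force: [0.2, 0.1, -0.6]
grip_width: 0.0854
finger_force: 0.0
```

{"op": "carry_out", "data": {
  "deltas": [
    [[0.976,-0.065,-0.056,0,0,-0.186,-1],[0.976,-0.065,-0.056,0,0,-0.186,-1],[0.976,-0.065,-0.056,0,0,-0.186,-1],[0.976,-0.065,-0.056,0,0,-0.186,-1],[0.976,-0.065,-0.056,0,0,-0.186,-1]]
  ]
}}

```text
t: 4.18
position: [0.4491, -0.2517, 0.3997]
tool_rot: [0.867, 0.499, -0.0, -0.0]
contact_force: [0.2, 0.5, -0.1]
grip_width: 0.0855
finger_force: 0.0
```

{"op": "carry_out", "data": {
  "deltas": [
    [[0.699,-0.178,0,0,0,-0.148,-1],[0.699,-0.178,0,0,0,-0.148,-1],[0.699,-0.178,0,0,0,-0.148,-1]]
  ]
}}

```text
t: 4.55
position: [0.4734, -0.1662, 0.4001]
tool_rot: [0.835, 0.55, 0.0, 0.0]
contact_force: [-0.4, -1.9, -0.3]
grip_width: 0.0855
finger_force: 0.0
```

{"op": "carry_out", "data": {
  "deltas": [
    [[0.715,-0.097,0,0,0,-0.148,-1],[0.715,-0.097,0,0,0,-0.148,-1],[0.715,-0.097,0,0,0,-0.148,-1]]
  ]
}}

```text
t: 4.92
position: [0.4968, -0.0833, 0.3999]
tool_rot: [0.802, 0.597, -0.0, -0.0]
contact_force: [-0.8, -1.7, -0.5]
grip_width: 0.0854
finger_force: 0.0
```

{"op": "carry_out", "data": {
  "deltas": [
    [[0.72,-0.013,0,0,0,-0.148,-1],[0.72,-0.013,0,0,0,-0.148,-1],[0.72,-0.013,0,0,0,-0.148,-1]]
  ]
}}

```text
t: 5.3
position: [0.5202, -0.0006, 0.3997]
tool_rot: [0.766, 0.643, -0.0, -0.0]
contact_force: [0.5, -0.3, 0.6]
grip_width: 0.0854
finger_force: 0.0
```

{"op": "carry_out", "data": {
  "deltas": [
    [[0.755,0.131,0.111,0,0,-0.099,-1],[0.755,0.131,0.111,0,0,-0.099,-1],[0.755,0.131,0.111,0,0,-0.099,-1]]
  ]
}}

```text
t: 5.68
position: [0.5515, 0.086, 0.3859]
tool_rot: [0.741, 0.672, -0.0, -0.0]
contact_force: [-1.1, -0.3, -0.4]
grip_width: 0.0855
finger_force: 0.0
```

{"op": "carry_out", "data": {
  "deltas": [
    [[0.743,0.189,0.111,0,0,-0.099,-1],[0.743,0.189,0.111,0,0,-0.099,-1],[0.743,0.189,0.111,0,0,-0.099,-1]]
  ]
}}

```text
t: 6.05
position: [0.5829, 0.1723, 0.3725]
tool_rot: [0.714, 0.7, -0.001, -0.0]
contact_force: [0.6, -1.3, 0.9]
grip_width: 0.0855
finger_force: 0.0
```

{"op": "carry_out", "data": {
  "deltas": [
    [[0.726,0.246,0.111,0,0,-0.1,-1],[0.726,0.246,0.111,0,0,-0.1,-1],[0.726,0.246,0.111,0,0,-0.1,-1],[0.726,0.246,0.111,0,0,-0.1,-1],[0.726,0.246,0.111,0,0,-0.1,-1]]
  ]
}}

```text
t: 6.68
position: [0.614, 0.2574, 0.3606]
tool_rot: [0.687, 0.727, 0.0, 0.001]
contact_force: [0.2, -0.2, 0.1]
grip_width: 0.0854
finger_force: 0.0
```

Run:
```python
from h import *
a=ctrl.grab_frame("scene");b=ctrl.grab_frame("top")
cv2.imwrite("pics/s1.png",a);cv2.imwrite("pics/t1.png",b)
A=cv2.resize(a[200:320,370:490],None,fx=5,fy=5,interpolation=2)[:600,:400*1];
s=cv2.resize(a[220:340,380:460],None,fx=5,fy=5,interpolation=2);t=cv2.resize(b[130:250,175:255],None,fx=5,fy=5,interpolation=2)
cv2.imwrite("pics/v1.png",np.hstack([s,t])); print(s.shape)
plan([(.6135,.2596,.300,3.4),(.6135,.2596,.252,3.4)])
```

```text
(600, 400, 3)
(0.6135, 0.2596, 0.3, 3.4) [0.012, -0.002, 0.505, 0.001, 0.001, -0.002]
(0.6135, 0.2596, 0.252, 3.4) [0.0, 0.0, 0.4, 0.0, 0.0, 0.0]
```

View pics/v1.png

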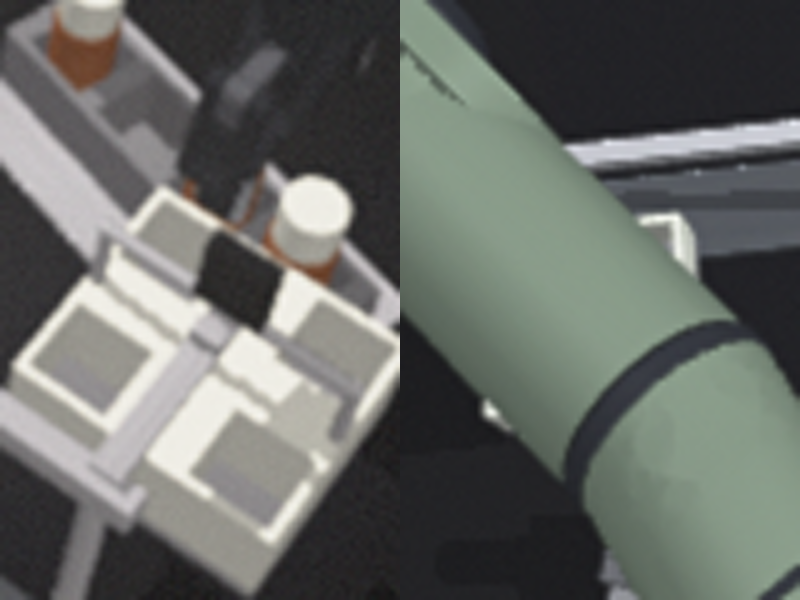

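The crop shows the tab at about (240,280) in the left (scene) half with the open fingers above and behind it. The arm hides it in the top view. The estimate looks consistent, so I'm descending.

{"op": "carry_out", "data": {
  "deltas": [
    [[0.012,-0.002,0.25,0,0,0,-1],[0.012,-0.002,0.505,0,0,0,-1],[0.012,-0.002,0.7,0,0,0,-1],[0.012,-0.002,0.905,0,0,0,-1],[0.012,-0.002,0.905,0,0,0,-1]]
  ]
}}

```text
t: 7.4
position: [0.6128, 0.26, 0.2503]
tool_rot: [0.686, 0.728, -0.001, -0.0]
contact_force: [-0.3, 0.4, 0.9]
grip_width: 0.0851
finger_force: 0.0
```

Run:
```python
from h import *
a=ctrl.grab_frame("scene"); o=ctrl.get_obs(); print(o["position"],o["contact_force"])
cv2.imwrite("pics/v2.png",cv2.resize(a[220:340,380:460],None,fx=5,fy=5,interpolation=2))
```

```text
[0.61323648 0.26052199 0.2517259 ] [-0.53774957 -0.37582931  0.33918148]
```

View pics/v2.png

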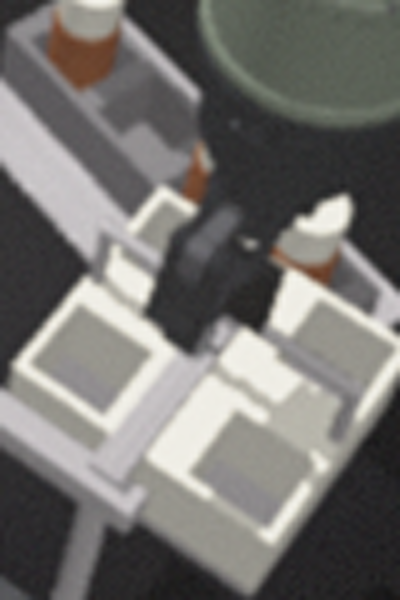

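The front finger is at (185,300) beside the tab, and nothing is touching. Closing now.

{"op": "carry_out", "data": {
  "deltas": [
    [[0,0,0,0,0,0,0],[0,0,0,0,0,0,0.4],[0,0,0,0,0,0,0.8],[0,0,0,0,0,0,1],[0,0,0,0,0,0,1],[0,0,0,0,0,0,1],[0,0,0,0,0,0,1],[0,0,0,0,0,0,1]]
  ]
}}

```text
t: 8.45
position: [0.6134, 0.261, 0.2517]
tool_rot: [0.686, 0.728, 0.0, 0.0]
contact_force: [0.7, -1.1, 5.8]
grip_width: 0.0111
finger_force: 60.1
```

Run:
```python
from h import *
o=ctrl.get_obs(); print(o["position"],o["contact_force"],o["grip_width"],o["finger_force"],o["tool_rot"])
x,y,z=.6132,.2600,.252
c,s=np.cos(.06),np.sin(.06)
f=lambda d,h:(x-c*d,y-s*d,z+h,3.4)
plan([f(0,.024),f(.11,.024),f(.11,.075),(.50,.10,.327,0),(.50,-.1,.327,0)])
```

```text
[0.61335313 0.26103931 0.25174924] [ 0.71042494 -1.11066528  5.81737513] 0.011087884563646979 60.05998134613037 [6.85809164e-01 7.27781378e-01 2.22469819e-04 8.93254298e-05]
(np.float64(0.6132), np.float64(0.26), 0.276, 3.4) [-0.009, -0.002, -0.202, 0.001, 0.0, 0.0]
(np.float64(0.5033979406071275), np.float64(0.2534039592872611), 0.276, 3.4) [0.0, -0.916, 0.0, 0.0, 0.0, 0.0]
(np.float64(0.5033979406071275), np.float64(0.2534039592872611), 0.327, 3.4) [0.0, -0.001, -0.425, 0.0, 0.0, 0.0]
   [-0.637, -0.052, 0.0, 0.0, 0.0, 0.038]
(0.5, 0.1, 0.327, 0) [-0.639, -0.033, 0.0, 0.0, 0.0, 0.038]
   [-0.833, 0.0, 0.0, 0.0, 0.0, 0.0]
(0.5, -0.1, 0.327, 0) [-0.833, 0.001, 0.0, 0.0, 0.0, 0.0]
```

{"op": "carry_out", "data": {
  "deltas": [
    [[0,0,-0.05,0,0,0,1],[0,0,-0.1,0,0,0,1],[0,0,-0.15,0,0,0,1],[0,0,-0.2,0,0,0,1],[0,0,-0.205,0,0,0,1],[0,0,-0.205,0,0,0,1],[0,0,-0.205,0,0,0,1]]
  ]
}}

```text
t: 9.32
position: [0.6131, 0.2609, 0.2758]
tool_rot: [0.686, 0.728, -0.0, -0.0]
contact_force: [-0.0, -0.4, -4.4]
grip_width: 0.011
finger_force: 58.7
```

Run:
```python
from h import *
a=ctrl.grab_frame("scene"); o=ctrl.get_obs(); print(o["position"],o["contact_force"],o["moment"])
cv2.imwrite("pics/v3.png",cv2.resize(a[210:330,360:480],None,fx=5,fy=5,interpolation=2))
```

```text
[0.61314235 0.26091877 0.27583674] [ 0.29422544  0.17033217 -3.82416922] [-0.04197007 -0.02578561  0.00396086]
```

View pics/v3.png

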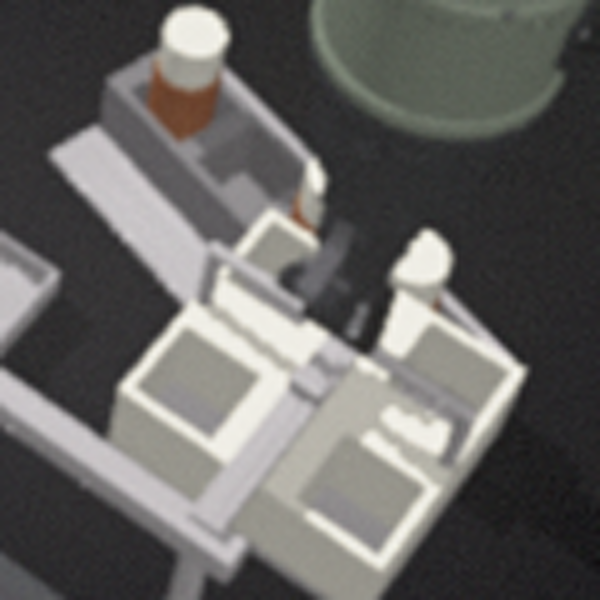

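The carrier is free of the saddle: the bail sits clear above the hook at (330,360) and the wrist carries about 4 N. Next I fit the carrier pose to calibrate.

```bash
sed -n '/^def fit/,/return o.x/p' m1.py > /tmp/f; (echo "from scipy.optimize import least_squares"; cat /tmp/f) >> h.py
python3 - <<'E'
from h import *
S=lambda x,y:np.array([(x+.5)/5-.5+360,(y+.5)/5-.5+210])
pts=[("scene",S(120,386),(64.5,-70.5,60)),("scene",S(525,370),(-64.5,70.5,60)),("scene",S(272,208),(-64.5,-70.5,60)),("scene",S(378,568),(64.5,70.5,60)),("scene",S(208,247),(0,-66,109)),("scene",S(465,415),(0,66,109))]
fit(pts,[.62,.26,0,.13])
x,y,z=.6131,.2609,.2758
c,s=np.cos(.06),np.sin(.06)
f=lambda d,h:(x-c*d,y-s*d,z+h,3.4)
plan([f(.11,0),f(.11,.05),(.50,.10,.327,0),(.50,-.1,.327,-3.2),(.5586,-.2714,.327,-3.2)])
E
```

```text
[0.61   0.2587 0.0505 0.1445] [[0.4, 0.1], [0.4, 0.4], [0.4, 0.2], [0.1, 0.3], [1.8, 0.2], [0.3, 0.9]]
(np.float64(0.5032979406071275), np.float64(0.2543039592872611), 0.2758, 3.4) [-0.001, -0.917, 0.001, 0.0, 0.0, 0.0]
(np.float64(0.5032979406071275), np.float64(0.2543039592872611), 0.3258, 3.4) [0.0, 0.0, -0.417, 0.0, 0.0, 0.0]
   [-0.641, -0.052, -0.005, 0.0, 0.0, 0.038]
(0.5, 0.1, 0.327, 0) [-0.642, -0.033, -0.005, 0.0, 0.0, 0.038]
   [-0.833, 0.0, 0.0, 0.0, 0.0, 0.035]
(0.5, -0.1, 0.327, -3.2) [-0.833, 0.024, 0.0, 0.0, 0.0, 0.036]
   [-0.7, 0.284, 0.0, 0.0, 0.0, 0.0]
(0.5586, -0.2714, 0.327, -3.2) [-0.699, 0.283, 0.0, 0.0, 0.0, 0.0]
```

{"op": "carry_out", "data": {
  "deltas": [
    [[0,-0.07,0,0,0,0,1],[0,-0.16,0,0,0,0,1],[0,-0.26,0,0,0,0,1],[0,-0.36,0,0,0,0,1],[0,-0.46,0,0,0,0,1],[0,-0.56,0,0,0,0,1],[0,-0.66,0,0,0,0,1],[0,-0.76,0,0,0,0,1],[0,-0.86,0,0,0,0,1],[0,-0.917,0,0,0,0,1]]
  ]
}}

```text
t: 10.62
position: [0.5026, 0.2544, 0.2762]
tool_rot: [0.686, 0.728, 0.0, 0.0]
contact_force: [0.4, 0.1, -3.7]
grip_width: 0.0112
finger_force: 58.7
```

{"op": "carry_out", "data": {
  "deltas": [
    [[0,0,-0.07,0,0,0,1],[0,0,-0.17,0,0,0,1],[0,0,-0.27,0,0,0,1],[0,0,-0.37,0,0,0,1],[0,0,-0.417,0,0,0,1],[0,0,-0.417,0,0,0,1]]
  ]
}}

```text
t: 11.38
position: [0.5034, 0.2545, 0.3264]
tool_rot: [0.686, 0.728, 0.0, 0.0]
contact_force: [-0.1, -0.4, -4.5]
grip_width: 0.011
finger_force: 58.8
```

{"op": "carry_out", "data": {
  "deltas": [
    [[-0.05,0,0,0,0,0.003,1],[-0.17,-0.014,0,0,0,0.01,1],[-0.34,-0.027,0,0,0,0.02,1],[-0.5,-0.04,0,0,0,0.03,1],[-0.641,-0.052,-0.005,0,0,0.038,1]]
  ]
}}

```text
t: 12.0
position: [0.5017, 0.1756, 0.3267]
tool_rot: [0.697, 0.717, -0.0, 0.0]
contact_force: [0.3, -0.2, -4.1]
grip_width: 0.0111
finger_force: 58.7
```

{"op": "carry_out", "data": {
  "deltas": [
    [[-0.17,-0.01,0,0,0,0.01,1],[-0.34,-0.02,0,0,0,0.02,1],[-0.5,-0.03,0,0,0,0.03,1],[-0.642,-0.033,-0.005,0,0,0.038,1]]
  ]
}}

```text
t: 12.5
position: [0.5, 0.0988, 0.3273]
tool_rot: [0.707, 0.707, -0.0, 0.0]
contact_force: [0.1, -0.2, -4.3]
grip_width: 0.0112
finger_force: 58.7
```

{"op": "carry_out", "data": {
  "deltas": [
    [[-0.17,0,0,0,0,0.007,1],[-0.34,0,0,0,0,0.014,1],[-0.5,0,0,0,0,0.021,1],[-0.66,0,0,0,0,0.028,1],[-0.833,0,0,0,0,0.035,1]]
  ]
}}

```text
t: 13.12
position: [0.5, -0.0009, 0.3273]
tool_rot: [0.717, 0.697, 0.0, -0.0]
contact_force: [0.3, 0.5, -4.1]
grip_width: 0.0111
finger_force: 58.7
```

{"op": "carry_out", "data": {
  "deltas": [
    [[-0.17,0.005,0,0,0,0.007,1],[-0.34,0.01,0,0,0,0.014,1],[-0.5,0.015,0,0,0,0.021,1],[-0.66,0.02,0,0,0,0.028,1],[-0.833,0.024,0,0,0,0.036,1]]
  ]
}}

```text
t: 13.75
position: [0.5001, -0.101, 0.3273]
tool_rot: [0.727, 0.687, 0.0, 0.0]
contact_force: [0.3, -0.0, -4.3]
grip_width: 0.011
finger_force: 58.7
```

{"op": "carry_out", "data": {
  "deltas": [
    [[-0.14,0.057,0,0,0,0,1],[-0.28,0.114,0,0,0,0,1],[-0.42,0.17,0,0,0,0,1],[-0.56,0.227,0,0,0,0,1],[-0.7,0.284,0,0,0,0,1]]
  ]
}}

```text
t: 14.38
position: [0.5299, -0.1867, 0.3272]
tool_rot: [0.727, 0.687, 0.0, -0.0]
contact_force: [-0.1, -0.2, -4.2]
grip_width: 0.0111
finger_force: 58.8
```

{"op": "carry_out", "data": {
  "deltas": [
    [[-0.14,0.057,0,0,0,0,1],[-0.28,0.114,0,0,0,0,1],[-0.42,0.17,0,0,0,0,1],[-0.56,0.227,0,0,0,0,1],[-0.66,0.27,0,0,0,0,1],[-0.7,0.284,0,0,0,0,1],[-0.7,0.284,0,0,0,0,1],[-0.7,0.284,0,0,0,0,1]]
  ]
}}

```text
t: 15.38
position: [0.5587, -0.2707, 0.3274]
tool_rot: [0.726, 0.687, 0.0, -0.0]
contact_force: [-0.6, -0.6, -4.6]
grip_width: 0.0112
finger_force: 58.7
```

Run:
```python
from h import *
a=ctrl.grab_frame("scene"); b=ctrl.grab_frame("top"); o=ctrl.get_obs(); print(o["position"],o["tool_rot"],o["contact_force"],o["moment"])
cv2.imwrite("pics/s4.png",a);cv2.imwrite("pics/t4.png",b)
cv2.imwrite("pics/v4.png",np.hstack([cv2.resize(a[140:260,220:380],None,fx=5,fy=5,interpolation=2)]))
plan([(.5586,-.2714,.15,-3.2)])
```

```text
[ 0.55877612 -0.27081383  0.32748314] [7.26399083e-01 6.87273137e-01 6.41000159e-05 6.02853036e-05] [-0.50442267  0.06316457 -4.43867616] [-0.00803615 -0.0214103  -0.01115206]
   [-0.002, -0.001, 0.74, 0.0, 0.0, 0.0]
(0.5586, -0.2714, 0.15, -3.2) [-0.003, 0.0, 0.739, 0.0, 0.0, 0.001]
```

View pics/v4.png

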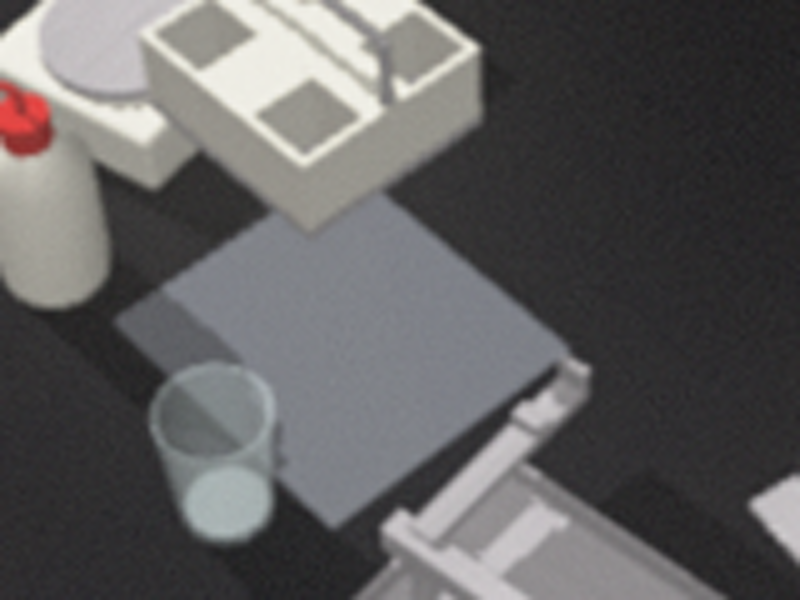

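The carrier hangs level over the mat. Mat corners are at (113,322), (333,528) and (572,350) in the crop; carrier top corners at (143,38), (305,168) and (480,52).

Run:
```python
from h import *
S=lambda x,y:np.array([(x+.5)/5-.5+220,(y+.5)/5-.5+140])
pts=[("scene",S(143,38),(64.5,-70.5,60)),("scene",S(305,168),(64.5,70.5,60)),("scene",S(480,52),(-64.5,70.5,60)),("scene",S(312,235),(64.5,70.5,0))]
fit(pts,[.56,-.27,0,.2]); 
for l in pts: print(proj("scene",Rt(0).apply([0,0,0])+R.from_euler("z",-.055).apply(np.array(l[2])/1e3)+[.5586,-.271,.2045])-l[1])
m=[("scene",S(113,322),(100,-110,2)),("scene",S(333,528),(100,110,2)),("scene",S(572,350),(-100,110,2)),
("top",np.array((332.5,185.5)),(100,110,2)),("top",np.array((390,185.5)),(100,-110,2)),("top",np.array((389.5,237)),(-100,-110,2)),("top",np.array((332,236.5)),(-100,110,2))]
print("mat");fit(m,[.56,-.27,0],3);fit(m[:3],[.56,-.27,0],3);fit(m[3:],[.56,-.27,0],3)
```

```text
[ 0.545  -0.2862 -0.0539  0.1804] [[0.3, 0.4], [0.0, 0.1], [0.5, 0.2], [0.1, 0.9]]
[-0.84821003 -1.45456614]
[-0.37211901 -0.54982828]
[-0.03108527 -1.19343654]
[-0.24823355  0.75605028]
mat
[ 0.5586 -0.2689 -0.0625] [[0.6, 0.5], [0.2, 0.3], [0.4, 0.7], [0.6, 0.3], [1.5, 0.3], [0.0, 0.1], [0.5, 0.1]]
[ 0.559  -0.2665 -0.0666] [[0.1, 0.2], [0.1, 0.2], [0.1, 0.1]]
[ 0.5586 -0.2712 -0.0649] [[0.0, 0.4], [0.8, 0.4], [0.6, 0.2], [0.1, 0.2]]
```

{"op": "carry_out", "data": {
  "deltas": [
    [[-0.005,0,0.1,0,0,0.005,1],[-0.005,0,0.25,0,0,0.01,1],[-0.005,0,0.4,0,0,0.01,1],[-0.005,0,0.55,0,0,0.01,1],[-0.005,0,0.7,0,0,0.01,1],[-0.005,0,0.85,0,0,0.01,1],[-0.005,0,1,0,0,0.01,1]]
  ]
}}

```text
t: 16.35
position: [0.5587, -0.2719, 0.2061]
tool_rot: [0.729, 0.684, 0.0, -0.0]
contact_force: [-0.8, -0.1, -4.4]
grip_width: 0.0109
finger_force: 58.7
```

{"op": "carry_out", "data": {
  "deltas": [
    [[0,0,0.12,0,0,0,1],[0,0,0.25,0,0,0,1],[0,0,0.38,0,0,0,1],[0,0,0.47,0,0,0,1],[0,0,0.54,0,0,0,1],[0,0,0.56,0,0,0,1],[0,0,0.58,0,0,0,1],[0,0,0.6,0,0,0,1],[0,0,0.62,0,0,0,1],[0,0,0.64,0,0,0,1],[0,0,0.65,0,0,0,1],[0,0,0.66,0,0,0,1]]
  ]
}}

```text
t: 17.85
position: [0.5587, -0.2719, 0.1281]
tool_rot: [0.729, 0.684, 0.0, 0.0]
contact_force: [0.4, 0.4, -4.7]
grip_width: 0.0112
finger_force: 58.7
```

{"op": "carry_out", "data": {
  "deltas": [
    [[0.012,0,0.01,0,0,0,1],[0.012,0,0.02,0,0,0,1],[0.012,0,0.028,0,0,0,1],[0.012,0,0.028,0,0,0,1]]
  ]
}}

```text
t: 18.35
position: [0.559, -0.2704, 0.125]
tool_rot: [0.729, 0.684, 0.0, 0.0]
contact_force: [-0.5, 0.9, 1.2]
grip_width: 0.0108
finger_force: 59.4
```

{"op": "carry_out", "data": {
  "deltas": [
    [[0,0,0,0,0,0,0.6],[0,0,0,0,0,0,0],[0,0,0,0,0,0,-1],[0,0,0,0,0,0,-1],[0,0,-0.1,0,0,0,-1],[0,0,-0.3,0,0,0,-1],[0,0,-0.65,0,0,0,-1],[0,0,-1,0,0,0,-1],[0,0,-1,0,0,0,-1]]
  ]
}}

```text
t: 19.48
position: [0.5602, -0.2709, 0.2488]
tool_rot: [0.729, 0.684, 0.001, 0.003]
contact_force: [0.4, -0.2, -0.0]
grip_width: 0.0853
finger_force: 0.0
```

{"op": "carry_out", "data": {
  "deltas": [
    [[0,-0.4,-0.5,0,0,0,-1],[0,-0.9,-0.6,0,0,0,-1],[0,-0.9,-0.6,0,0,0,-1],[0,-0.9,-0.6,0,0,0,-1]]
  ]
}}

```text
t: 19.98
position: [0.4509, -0.2639, 0.3171]
tool_rot: [0.73, 0.684, -0.0, 0.0]
contact_force: [-0.3, 0.4, -0.5]
grip_width: 0.0853
finger_force: 0.0
```

Run:
```python
from h import *
o=ctrl.get_obs(); print(o["position"])
a=ctrl.grab_frame("scene"); b=ctrl.grab_frame("top")
cv2.imwrite("pics/s5.png",a);cv2.imwrite("pics/t5.png",b)
v=np.zeros((600,800,3),np.uint8)
v[:,:400]=cv2.resize(a[170:290,375:455],None,fx=5,fy=5,interpolation=2)
v[:300,400:]=cv2.resize(b[215:275,210:290],None,fx=5,fy=5,interpolation=2)
v[300:,400:]=cv2.resize(b[170:245,310:410],None,fx=4,fy=4,interpolation=2)
cv2.imwrite("pics/v5.png",v)
```

```text
[ 0.45086458 -0.26385951  0.31709502]
```

View pics/v5.png

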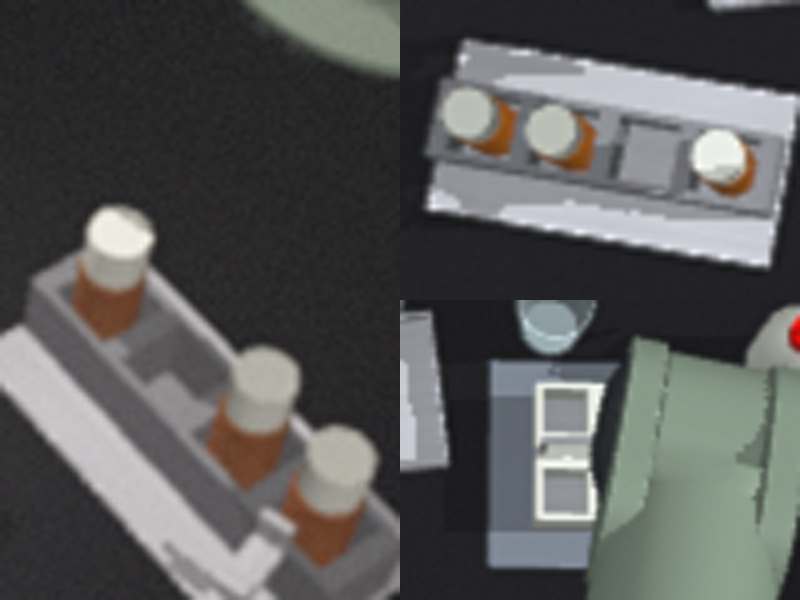

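Three upright bottles in the rack. Cap tops in the left crop are at (120,231), (265,374) and (341,454); in the top crop at (468,112), (551,131) and (719,155). The carrier stands in the middle of the mat.

Run:
```python
from h import *
S=lambda x,y:np.array([(x+.5)/5-.5+375,(y+.5)/5-.5+170]); T=lambda x,y:np.array([(x-400+.5)/5-.5+210,(y+.5)/5-.5+215])
for n,s,t in [("A",(341,454),(468,112)),("B",(265,374),(551,131)),("C",(120,231),(719,155))]:
    print("cap",n,*tri(S(*s),T(*t)), onz("scene",S(*s),.121).round(4),onz("top",T(*t),.121).round(4))
# all three caps jointly: compartments at -90,-30,30,90 along rack y
pts=[("scene",S(341,454),(0,90,121)),("scene",S(265,374),(0,30,121)),("scene",S(120,231),(0,-90,121)),("top",T(468,112),(0,90,121)),("top",T(551,131),(0,30,121)),("top",T(719,155),(0,-90,121))]
fit(pts,[.45,.15,-.2,0])
for n in("scene","top"):
    d=ctrl.recognise("bottle0",n); print([(np.round(e["location"],3),e["p"]) for e in d[:4]])
    for e in ctrl.cut_out("bottle0",n)[:4]:
        ys,xs=np.nonzero(e["region"]); print(n,e["p"],len(xs),xs.mean().round(1),ys.mean().round(1))
```

```text
cap A [0.4674 0.2337 0.1202] 0.54 [0.4672 0.235 ] [0.468  0.2322]
cap B [0.4516 0.1751 0.1186] 0.28 [0.4528 0.1763] [0.4516 0.174 ]
cap C [0.4282 0.058  0.1194] 0.51 [0.4285 0.0598] [0.4288 0.0565]
[ 0.4467  0.146  -0.2155 -0.0017] [[0.2, 0.2], [0.5, 0.2], [0.3, 0.2], [0.4, 0.7], [0.3, 0.4], [0.4, 0.4]]
[(array([0.479, 0.24 , 0.105]), 0.9), (array([0.438, 0.064, 0.101]), 0.87), (array([0.462, 0.183, 0.097]), 0.71)]
scene 0.88 349 424.8 252.4
scene 0.75 284 396.4 223.8
scene 0.64 361 440.1 267.9
[(array([ 0.644, -0.438,  0.117]), 0.72), (array([0.447, 0.171, 0.119]), 0.64), (array([0.422, 0.058, 0.118]), 0.61), (array([0.462, 0.226, 0.121]), 0.43)]
top 0.65 142 225.8 238.7
top 0.64 139 274.1 247.1
top 0.48 138 242.1 241.9
```

```bash
cat >> h.py <<'E'
def weigh(n=8):
    v=[]
    for _ in range(n): ctrl.grab_frame("top"); v.append(ctrl.get_obs()["contact_force"][2])
    return np.mean(v).round(3),(np.std(v)/n**.5).round(3)
E
python3 - <<'E'
from h import *
print(weigh())
plan([(.4285,.058,.25,-12.35),(.4285,.058,.15,-12.35),(.4285,.058,.088,-12.35)])
E
```

```text
(np.float64(-0.41), np.float64(0.099))
   [0.887, -0.12, 0.185, 0.0, 0.0, 0.064]
   [0.881, -0.164, 0.186, 0.0, 0.0, 0.065]
(0.4285, 0.058, 0.25, -12.35) [0.871, -0.208, 0.185, 0.0, 0.0, 0.064]
(0.4285, 0.058, 0.15, -12.35) [0.0, 0.0, 0.834, 0.0, 0.0, 0.0]
(0.4285, 0.058, 0.088, -12.35) [0.0, 0.0, 0.516, 0.0, 0.0, 0.0]
```

{"op": "carry_out", "data": {
  "deltas": [
    [[0.4,-0.06,0.09,0,0,0.03,-1],[0.887,-0.12,0.185,0,0,0.064,-1],[0.887,-0.12,0.185,0,0,0.064,-1]]
  ]
}}

```text
t: 21.05
position: [0.4432, -0.1529, 0.2945]
tool_rot: [0.745, 0.667, -0.0, -0.0]
contact_force: [0.1, -0.5, 0.7]
grip_width: 0.0853
finger_force: 0.0
```

{"op": "carry_out", "data": {
  "deltas": [
    [[0.45,-0.08,0.09,0,0,0.03,-1],[0.881,-0.164,0.186,0,0,0.065,-1],[0.881,-0.164,0.186,0,0,0.065,-1]]
  ]
}}

```text
t: 21.42
position: [0.4357, -0.0465, 0.2721]
tool_rot: [0.762, 0.648, 0.0, -0.0]
contact_force: [0.1, -0.9, 1.1]
grip_width: 0.0854
finger_force: 0.0
```

{"op": "carry_out", "data": {
  "deltas": [
    [[0.4,-0.1,0.09,0,0,0.03,-1],[0.871,-0.208,0.185,0,0,0.064,-1],[0.871,-0.208,0.185,0,0,0.064,-1],[0.871,-0.208,0.185,0,0,0.064,-1],[0.871,-0.208,0.185,0,0,0.064,-1]]
  ]
}}

```text
t: 22.05
position: [0.4289, 0.0566, 0.2502]
tool_rot: [0.78, 0.626, 0.0, 0.0]
contact_force: [-0.2, -0.1, 0.3]
grip_width: 0.0854
finger_force: 0.0
```

Run:
```python
from h import *
o=ctrl.get_obs(); print(o["position"])
plan([(.4285,.058,.15,-12.35),(.4285,.058,.088,-12.35)])
a=ctrl.grab_frame("scene"); cv2.imwrite("pics/s6.png",a)
for e in ctrl.cut_out("bottle0","scene")[:4]:
    ys,xs=np.nonzero(e["region"]); print(e["p"],len(xs),xs.mean().round(1),ys.mean().round(1))
```

```text
[0.42889624 0.05662916 0.25017939]
(0.4285, 0.058, 0.15, -12.35) [0.011, -0.006, 0.835, 0.0, 0.0, -0.003]
(0.4285, 0.058, 0.088, -12.35) [0.0, 0.0, 0.516, 0.0, 0.0, 0.0]
0.83 333 424.8 252.8
0.75 351 440.0 268.0
0.66 291 396.8 223.8
```

{"op": "carry_out", "data": {
  "deltas": [
    [[0.006,0,0.3,0,0,0,-1],[0.006,0,0.6,0,0,0,-1],[0.006,0,0.835,0,0,0,-1]]
  ]
}}

```text
t: 22.52
position: [0.4286, 0.058, 0.1487]
tool_rot: [0.779, 0.627, -0.0, -0.0]
contact_force: [0.8, -0.2, 0.0]
grip_width: 0.0852
finger_force: 0.0
```

{"op": "carry_out", "data": {
  "deltas": [
    [[0,0,0.17,0,0,0,-1],[0,0,0.35,0,0,0,-1],[0,0,0.516,0,0,0,-1],[0,0,0.516,0,0,0,-1],[0,0,0.516,0,0,0,-0.5],[0,0,0.516,0,0,0,0],[0,0,0.516,0,0,0,0.5],[0,0,0.516,0,0,0,1],[0,0,0.516,0,0,0,1],[0,0,0.516,0,0,0,1],[0,0,0.516,0,0,0,1]]
  ]
}}

```text
t: 23.9
position: [0.4289, 0.0588, 0.0886]
tool_rot: [0.779, 0.627, 0.0, 0.0]
contact_force: [-3.4, -0.2, 13.5]
grip_width: 0.0347
finger_force: 58.2
```

{"op": "carry_out", "data": {
  "deltas": [
    [[0,0,-0.05,0,0,0,1],[0,0,-0.15,0,0,0,1],[0,0,-0.3,0,0,0,1],[0,0,-0.5,0,0,0,1],[0,0,-0.75,0,0,0,1],[0,0,-1,0,0,0,1]]
  ]
}}

```text
t: 24.65
position: [0.4284, 0.0588, 0.2096]
tool_rot: [0.779, 0.627, 0.0, -0.0]
contact_force: [0.3, -0.7, -0.4]
grip_width: 0.0344
finger_force: 59.7
```

{"op": "carry_out", "data": {
  "deltas": [
    [[0,0,-0.2,0,0,0,1],[0,0,-0.4,0,0,0,1],[0,0,-0.55,0,0,0,1],[0,0,-0.55,0,0,0,1],[0,0,-0.55,0,0,0,1],[0,0,-0.55,0,0,0,1]]
  ]
}}

```text
t: 25.4
position: [0.4283, 0.0587, 0.2734]
tool_rot: [0.779, 0.627, -0.0, -0.0]
contact_force: [-0.1, 0.7, -1.1]
grip_width: 0.0347
finger_force: 59.7
```

Run:
```python
from h import *
print(weigh(10)); o=ctrl.get_obs(); print(o["position"])
a=ctrl.grab_frame("scene"); cv2.imwrite("pics/s7.png",a)
cv2.imwrite("pics/v7.png",np.hstack([cv2.resize(a[140:260,220:300],None,fx=5,fy=5,interpolation=2),cv2.resize(a[140:260,360:440],None,fx=5,fy=5,interpolation=2)]))
```

```text
(np.float64(-0.756), np.float64(0.16))
[0.42863892 0.05870335 0.27386467]
```

View pics/v7.png

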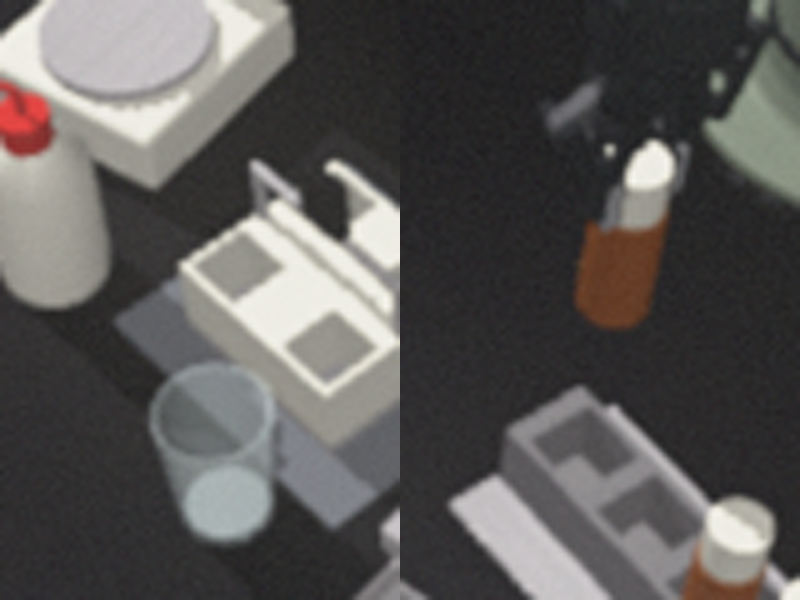

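The bottle is held upright at (625,230) in the right half. In the left half the carrier stands on the mat with a top-face corner at (180,268). I'll align both numerically.

```bash
cat >> h.py <<'E'
def car_align(n,im,x0,y0,yaw,zu=.002,span=10):
    """search carrier x,y by rendering its faces; returns best x,y and score"""
    g=cv2.GaussianBlur(cv2.cvtColor(im,cv2.COLOR_BGR2GRAY).astype(float),(0,0),.7); best=[]
    cam=ctrl.camera_info(n)["extrinsics"][:3,3]
    def poly(t,r,L): return np.array([proj(n,r.apply(np.array(l)/1e3)+t) for l in L])
    for dx in np.arange(-span,span+.1,1):
        for dy in np.arange(-span,span+.1,1):
            t=np.array([x0+dx/1e3,y0+dy/1e3,zu]); r=R.from_euler("z",yaw); K=8
            T=np.zeros((400,640),np.uint8); fp=lambda L,v: cv2.fillPoly(T,[np.round(poly(t,r,L)*256).astype(np.int32)],v,cv2.LINE_AA,8)
            X,Y=64.5,70.5; lc=r.inv().apply(cam-t)
            if lc[0]>0: fp([(X,-Y,0),(X,Y,0),(X,Y,60),(X,-Y,60)],150)
            else: fp([(-X,-Y,0),(-X,Y,0),(-X,Y,60),(-X,-Y,60)],150)
            if abs(lc[1])>70: s=np.sign(lc[1]); fp([(-X,s*Y,0),(X,s*Y,0),(X,s*Y,60),(-X,s*Y,60)],150)
            fp([(-X,-Y,60),(X,-Y,60),(X,Y,60),(-X,Y,60)],230)
            for a in(-38,38):
                for b in(-44,44): fp([(a-21.5,b-21.5,60),(a+21.5,b-21.5,60),(a+21.5,b+21.5,60),(a-21.5,b+21.5,60)],130)
            if dx==-span and dy==-span:
                M=np.zeros((400,640),np.uint8); c=np.array([x0,y0,zu]); cv2.fillConvexPoly(M,cv2.convexHull(poly(c,r,[(sx*82,sy*88,z) for sx in(-1,1) for sy in(-1,1) for z in(0,60)]).astype(np.int32)),1)
                B=poly(c,r,[(0,-70,107),(0,70,107),(0,-70,60),(0,70,60),(0,-20,152),(0,20,152)]); cv2.fillConvexPoly(M,cv2.convexHull(B.astype(np.int32)),0); M=cv2.erode(M,np.ones((3,3)))>0
            best.append((np.corrcoef(cv2.GaussianBlur(T.astype(float),(0,0),.7)[M],g[M])[0,1],t[0],t[1]))
    best.sort(reverse=True); return np.mean(best[:5],0).round(4)
E
python3 - <<'E'
from h import *
s=cv2.imread("pics/s7.png"); t=ctrl.grab_frame("top"); cv2.imwrite("pics/t7.png",t)
print("carrier scene",car_align("scene",s,.559,-.2704,-.0637),"top",car_align("top",t,.559,-.2704,-.0637))
o=ctrl.get_obs(); p=o["position"]; ub=p[2]-.082
for n,im in(("scene",s),("top",t)):
    h=cv2.cvtColor(im,cv2.COLOR_BGR2HSV); m=((h[...,0]<18)&(h[...,1]>120)&(h[...,2]>50)).astype(np.uint8)
    c=proj(n,[p[0],p[1],ub+.04]); k,l,st,ce=cv2.connectedComponentsWithStats(m)
    i=1+np.argmin(np.linalg.norm(ce[1:]-c,axis=1)); 
    P8=np.array([proj(n,[p[0]+.02*np.cos(a),p[1]+.02*np.sin(a),ub+z]) for a in np.linspace(0,6.28,40) for z in(.003,.079)]).astype(np.float32)
    H=np.zeros((400,640),np.uint8); cv2.fillConvexPoly(H,np.round(cv2.convexHull(P8)*256).astype(np.int32),1,8,8)
    # visible part: measured centroid / extents against the predicted hull
    ys,xs=np.nonzero(H); print(n,"amber",ce[i].round(2),st[i],"pred",xs.mean().round(2),ys.mean().round(2),xs.min(),ys.min(),np.ptp(xs)+1,np.ptp(ys)+1)
    print(" px per mm: x",((proj(n,p+[.001,0,-.05])-proj(n,p+[0,0,-.05]))).round(2)," y",((proj(n,p+[0,.001,-.05])-proj(n,p+[0,0,-.05]))).round(2))
E
```

```text
Traceback (most recent call last):
  File "h.py", line 53, in car_align
    for b in(-44,44): fp([(a-21.5,b-21.5,60),(a+21.5,b-21.5,60),(a+21.5,b+21.5,60),(a-21.5,b+21.5,60)],130)
                      ~~^^^^^^^^^^^^^^^^^^^^^^^^^^^^^^^^^^^^^^^^^^^^^^^^^^^^^^^^^^^^^^^^^^^^^^^^^^^^^^^^^^^
  File "h.py", line 46, in <lambda>
    T=np.zeros((400,640),np.uint8); fp=lambda L,v: cv2.fillPoly(T,[np.round(poly(t,r,L)*256).astype(np.int32)],v,cv2.LINE_AA,8)
                                                                            ~~~~^^^^^^^
  File "h.py", line 42, in poly
    def poly(t,r,L): return np.array([proj(n,r.apply(np.array(l)/1e3)+t) for l in L])
                                      ~~~~^^^^^^^^^^^^^^^^^^^^^^^^^^^^^^
  File "h.py", line 8, in proj
    q=P(n)@np.append(p,1); return q[:2]/q[2]
      ~^^^
  File "h.py", line 5, in P
    c=ctrl.camera_info(n); E=np.linalg.inv(c["extrinsics"]); f=200/np.tan(np.radians(c["fov_y"]/2))
ValueError: time passes only in moves, steps and waits
```

```bash
sed -i 's/^def P(n):/import functools\n@functools.cache\ndef P(n):/' h.py
cat > al.py <<'E'
from h import *
def held(p,ub,ims):
    for n,im in ims:
        h=cv2.cvtColor(im,cv2.COLOR_BGR2HSV); m=((h[...,0]<18)&(h[...,1]>120)&(h[...,2]>50)).astype(np.uint8)
        c=proj(n,[p[0],p[1],ub+.04]); k,l,st,ce=cv2.connectedComponentsWithStats(m)
        i=1+np.argmin(np.linalg.norm(ce[1:]-c,axis=1))
        P8=np.array([proj(n,[p[0]+.02*np.cos(a),p[1]+.02*np.sin(a),ub+z]) for a in np.linspace(0,6.28,40) for z in(.003,.079)]).astype(np.float32)
        H=np.zeros((400,640),np.uint8); cv2.fillConvexPoly(H,np.round(cv2.convexHull(P8)*256).astype(np.int32),1,8,8)
        ys,xs=np.nonzero(H); print(n,"amber",ce[i].round(2),st[i],"pred",xs.mean().round(2),ys.mean().round(2),xs.min(),ys.min(),np.ptp(xs)+1,np.ptp(ys)+1)
        print(" px per mm: x",((proj(n,p+[.001,0,-.05])-proj(n,p+[0,0,-.05]))).round(2)," y",((proj(n,p+[0,.001,-.05])-proj(n,p+[0,0,-.05]))).round(2))
if __name__=="__main__":
    s=cv2.imread("pics/s7.png"); t=ctrl.grab_frame("top"); cv2.imwrite("pics/t7.png",t)
    print("carrier scene",car_align("scene",s,.559,-.2704,-.0637),"top",car_align("top",t,.559,-.2704,-.0637))
    p=ctrl.get_obs()["position"]; held(p,p[2]-.082,(("scene",s),("top",t)))
E
time python3 al.py
```

```text
carrier scene [ 0.8278  0.5608 -0.2666] top [ 0.8605  0.5604 -0.2732]
scene amber [403.15 194.49] [395 184  18  22 285] pred 403.5 189.94 394 175 20 31
 px per mm: x [-0.23  0.21]  y [0.3 0.2]
top amber [229.21 242.71] [225 239   8   7  28] pred 269.06 241.88 262 234 15 16
 px per mm: x [-0.01 -0.3 ]  y [-0.3   0.02]
real	0m4.449s
user	0m3.340s
sys	0m1.158s
```

```bash
cat >> h.py <<'E'
CC=np.array([.5597,-.2702]); CY=np.radians(-3.65)
def pk(a,b): return CC+R.from_euler("z",CY).apply([a/1e3,b/1e3,0])[:2]
E
python3 - <<'E'
from h import *
q=pk(-38,-44); print(q)
plan([(.44,-.05,.275,-45),(*q,.275,-93.65),(*q,.155,-93.65),(*q,.0926,-93.65)])
E
```

```text
[ 0.51897598 -0.31169161]
(0.44, -0.05, 0.275, -45) [-0.865, 0.286, -0.009, 0.0, 0.0, 0.726]
   [-0.359, 0.669, 0.0, 0.0, 0.0, 0.36]
   [-0.158, 0.743, 0.0, 0.0, 0.0, 0.36]
(np.float64(0.5189759776949242), np.float64(-0.3116916136983811), 0.275, -93.65) [0.056, 0.757, 0.0, 0.0, 0.0, 0.361]
(np.float64(0.5189759776949242), np.float64(-0.3116916136983811), 0.155, -93.65) [0.0, 0.0, 1.0, 0.0, 0.0, 0.0]
(np.float64(0.5189759776949242), np.float64(-0.3116916136983811), 0.0926, -93.65) [0.0, 0.0, 0.52, 0.0, 0.0, 0.0]
```

{"op": "carry_out", "data": {
  "deltas": [
    [[-0.2,0.06,0,0,0,0.15,1],[-0.4,0.13,0,0,0,0.34,1],[-0.6,0.2,0,0,0,0.53,1],[-0.865,0.286,-0.009,0,0,0.726,1]]
  ]
}}

```text
t: 26.55
position: [0.4401, -0.0506, 0.275]
tool_rot: [0.925, 0.381, 0.0, -0.0]
contact_force: [0.7, -0.5, 0.5]
grip_width: 0.0345
finger_force: 59.7
```

{"op": "carry_out", "data": {
  "deltas": [
    [[-0.12,0.22,0,0,0,0.12,1],[-0.24,0.44,0,0,0,0.24,1],[-0.359,0.669,0,0,0,0.36,1]]
  ]
}}

```text
t: 26.92
position: [0.467, -0.139, 0.2749]
tool_rot: [0.969, 0.246, 0.0, -0.0]
contact_force: [0.1, 0.6, -0.7]
grip_width: 0.0346
finger_force: 59.7
```

{"op": "carry_out", "data": {
  "deltas": [
    [[-0.05,0.25,0,0,0,0.12,1],[-0.1,0.5,0,0,0,0.24,1],[-0.158,0.743,0,0,0,0.36,1]]
  ]
}}

```text
t: 27.3
position: [0.4931, -0.2265, 0.2747]
tool_rot: [0.994, 0.107, -0.0, -0.0]
contact_force: [0.2, -0.2, -0.1]
grip_width: 0.0348
finger_force: 59.7
```

{"op": "carry_out", "data": {
  "deltas": [
    [[0.02,0.25,0,0,0,0.12,1],[0.04,0.45,0,0,0,0.24,1],[0.05,0.6,0,0,0,0.3,1],[0.056,0.757,0,0,0,0.361,1],[0.056,0.757,0,0,0,0.361,1],[0.056,0.757,0,0,0,0.361,1]]
  ]
}}

```text
t: 28.05
position: [0.519, -0.3113, 0.2749]
tool_rot: [1.0, -0.031, -0.0, -0.0]
contact_force: [-0.2, 0.1, -0.3]
grip_width: 0.0347
finger_force: 59.7
```

Run:
```python
from h import *
from al import held
q=pk(-38,-44); p=ctrl.get_obs()["position"]; print(p)
held(p,p[2]-.0826,(("scene",ctrl.grab_frame("scene")),))
plan([(*q,.155,-93.65),(*q,.0926,-93.65)])
```

```text
[ 0.51899782 -0.31127637  0.27494946]
scene amber [282.37 144.79] [274 134  16  22 239] pred 282.33 141.02 274 127 17 29
 px per mm: x [-0.25  0.18]  y [0.24 0.16]
   [0.0, 0.002, 0.5, 0.0, 0.0, 0.001]
(np.float64(0.5189759776949242), np.float64(-0.3116916136983811), 0.155, -93.65) [0.0, 0.003, 0.5, 0.0, 0.0, 0.0]
(np.float64(0.5189759776949242), np.float64(-0.3116916136983811), 0.0926, -93.65) [0.0, 0.0, 0.52, 0.0, 0.0, 0.0]
```

{"op": "carry_out", "data": {
  "deltas": [
    [[0,0,0.15,0,0,0,1],[0,0,0.35,0,0,0,1],[0,0,0.55,0,0,0,1],[0,0,0.75,0,0,0,1],[0,0,0.95,0,0,0,1],[0,0,1,0,0,0,1]]
  ]
}}

```text
t: 28.85
position: [0.5185, -0.3109, 0.154]
tool_rot: [1.0, -0.031, -0.001, -0.001]
contact_force: [0.4, 0.5, -0.3]
grip_width: 0.0345
finger_force: 59.7
```

{"op": "carry_out", "data": {
  "deltas": [
    [[0,-0.005,0.03,0,0,0,1],[0,-0.005,0.06,0,0,0,1],[0,-0.005,0.09,0,0,0,1],[0,-0.005,0.12,0,0,0,1],[0,-0.005,0.15,0,0,0,1],[0,-0.005,0.18,0,0,0,1],[0,-0.005,0.18,0,0,0,1]]
  ]
}}

```text
t: 29.72
position: [0.5188, -0.3112, 0.1331]
tool_rot: [0.999, -0.032, -0.0, -0.0]
contact_force: [-0.1, -1.6, -1.4]
grip_width: 0.0345
finger_force: 59.7
```

{"op": "carry_out", "data": {
  "deltas": [
    [[0,0.008,0.03,0,0,0,1],[0,0.008,0.08,0,0,0,1],[0,0.008,0.13,0,0,0,1],[0,0.008,0.18,0,0,0,1],[0,0.008,0.23,0,0,0,1],[0,0.008,0.28,0,0,0,1],[0,0.008,0.3,0,0,0,1],[0,0.008,0.31,0,0,0,1],[0,0.008,0.32,0,0,0,1],[0,0.008,0.32,0,0,0,1]]
  ]
}}

```text
t: 30.98
position: [0.5189, -0.3121, 0.095]
tool_rot: [0.999, -0.032, 0.0, 0.0]
contact_force: [-0.7, -0.8, -0.4]
grip_width: 0.0345
finger_force: 59.8
```

{"op": "carry_out", "data": {
  "deltas": [
    [[0,0,0.01,0,0,0,1],[0,0,0.02,0,0,0,1],[0,0,0.027,0,0,0,1],[0,0,0.027,0,0,0,1]]
  ]
}}

```text
t: 31.48
position: [0.5191, -0.3122, 0.0926]
tool_rot: [0.999, -0.032, 0.0, 0.0]
contact_force: [-4.7, 2.6, 15.9]
grip_width: 0.0345
finger_force: 61.8
```

{"op": "carry_out", "data": {
  "deltas": [
    [[0,0,0,0,0,0,0.3],[0,0,0,0,0,0,-1],[0,0,0,0,0,0,-1],[0,0,-0.05,0,0,0,-1],[0,0,-0.2,0,0,0,-1],[0,0,-0.5,0,0,0,-1],[0,0,-1,0,0,0,-1],[0,0,-1,0,0,0,-1]]
  ]
}}

```text
t: 32.48
position: [0.5208, -0.313, 0.2175]
tool_rot: [0.999, -0.032, 0.004, 0.002]
contact_force: [-0.6, -0.5, -0.3]
grip_width: 0.0851
finger_force: 0.0
```

{"op": "carry_out", "data": {
  "deltas": [
    [[0,0,-0.5,0,0,0,-1],[0,0,-0.52,0,0,0,-1],[0,0,-0.52,0,0,0,-1]]
  ]
}}

```text
t: 32.85
position: [0.5188, -0.312, 0.2746]
tool_rot: [0.999, -0.032, 0.0, 0.0]
contact_force: [0.2, 0.5, -1.5]
grip_width: 0.0852
finger_force: 0.0
```

Run:
```python
from h import *
p=ctrl.get_obs()["position"]; print(p); a=ctrl.grab_frame("scene"); cv2.imwrite("pics/s8.png",a)
cv2.imwrite("pics/t8.png",ctrl.grab_frame("top"))
for e in ctrl.cut_out("bottle0","scene")[:5]:
    ys,xs=np.nonzero(e["region"]); print(e["p"],len(xs),xs.mean().round(1),ys.mean().round(1))
print(car_align("scene",a,.559,-.2704,-.0637))
plan([(.44,-.03,.285,-50),(.452,.175,.25,-12.35),(.452,.175,.15,-12.35),(.452,.175,.088,-12.35)])
```

```text
[ 0.51877332 -0.31203723  0.27458822]
0.7 367 424.8 252.2
0.65 324 440.1 267.6
0.46 113 285.9 170.4
[ 0.7734  0.5602 -0.2678]
   [-0.268, -0.767, -0.032, 0.0, 0.0, -0.323]
   [-0.066, -0.81, -0.032, -0.001, 0.001, -0.324]
(0.44, -0.03, 0.285, -50) [0.14, -0.801, -0.032, -0.001, 0.0, -0.323]
   [0.587, -0.622, 0.146, 0.0, 0.0, -0.418]
(0.452, 0.175, 0.25, -12.35) [0.757, -0.4, 0.145, 0.0, 0.0, -0.419]
(0.452, 0.175, 0.15, -12.35) [0.0, 0.0, 0.833, 0.0, 0.0, 0.0]
(0.452, 0.175, 0.088, -12.35) [0.0, 0.0, 0.517, 0.0, 0.0, 0.0]
```

{"op": "carry_out", "data": {
  "deltas": [
    [[-0.13,-0.38,-0.016,0,0,-0.16,-1],[-0.268,-0.767,-0.032,0,0,-0.323,-1],[-0.268,-0.767,-0.032,0,0,-0.323,-1]]
  ]
}}

```text
t: 33.38
position: [0.4922, -0.215, 0.2779]
tool_rot: [0.995, 0.098, -0.0, -0.0]
contact_force: [0.5, -0.7, 0.7]
grip_width: 0.0853
finger_force: 0.0
```

{"op": "carry_out", "data": {
  "deltas": [
    [[-0.03,-0.4,-0.016,0,0,-0.16,-1],[-0.066,-0.81,-0.032,0,0,-0.324,-1],[-0.066,-0.81,-0.032,0,0,-0.324,-1]]
  ]
}}

```text
t: 33.75
position: [0.4661, -0.1218, 0.2818]
tool_rot: [0.975, 0.223, -0.0, -0.0]
contact_force: [0.9, -1.6, -0.1]
grip_width: 0.0857
finger_force: 0.0
```

{"op": "carry_out", "data": {
  "deltas": [
    [[0.07,-0.4,-0.016,0,0,-0.16,-1],[0.14,-0.801,-0.032,0,0,-0.323,-1],[0.14,-0.801,-0.032,0,0,-0.323,-1]]
  ]
}}

```text
t: 34.12
position: [0.4401, -0.0283, 0.2856]
tool_rot: [0.939, 0.344, 0.0, -0.0]
contact_force: [-0.1, -1.9, 0.1]
grip_width: 0.0854
finger_force: 0.0
```

{"op": "carry_out", "data": {
  "deltas": [
    [[0.3,-0.31,0.07,0,0,-0.21,-1],[0.587,-0.622,0.146,0,0,-0.418,-1],[0.587,-0.622,0.146,0,0,-0.418,-1]]
  ]
}}

```text
t: 34.5
position: [0.4466, 0.0744, 0.2673]
tool_rot: [0.87, 0.493, -0.0, -0.001]
contact_force: [-0.8, -1.3, 0.8]
grip_width: 0.0852
finger_force: 0.0
```

{"op": "carry_out", "data": {
  "deltas": [
    [[0.37,-0.2,0.07,0,0,-0.21,-1],[0.757,-0.4,0.145,0,0,-0.419,-1],[0.757,-0.4,0.145,0,0,-0.419,-1],[0.757,-0.4,0.145,0,0,-0.419,-1],[0.757,-0.4,0.145,0,0,-0.419,-1]]
  ]
}}

```text
t: 35.12
position: [0.4529, 0.1733, 0.2507]
tool_rot: [0.78, 0.626, -0.0, 0.0]
contact_force: [-0.1, -0.6, 0.8]
grip_width: 0.0855
finger_force: 0.0
```

Run:
```python
from h import *
print(weigh(10));p=ctrl.get_obs()["position"]; print(p); a=ctrl.grab_frame("scene")
for e in ctrl.cut_out("bottle0","scene")[:5]:
    ys,xs=np.nonzero(e["region"]); print(e["p"],len(xs),xs.mean().round(1),ys.mean().round(1))
plan([(.452,.175,.15,-12.35),(.452,.175,.088,-12.35)])
```

```text
(np.float64(0.08), np.float64(0.164))
[0.45243611 0.17476666 0.25077762]
0.78 365 424.9 252.4
0.7 344 440.0 267.8
0.49 140 286.0 170.3
(0.452, 0.175, 0.15, -12.35) [0.001, -0.004, 0.84, 0.0, 0.0, 0.0]
(0.452, 0.175, 0.088, -12.35) [0.0, 0.0, 0.516, 0.0, 0.0, 0.0]
```

{"op": "carry_out", "data": {
  "deltas": [
    [[0.001,-0.004,0.3,0,0,0,-1],[0.001,-0.004,0.6,0,0,0,-1],[0.001,-0.004,0.84,0,0,0,-1]]
  ]
}}

```text
t: 36.1
position: [0.4517, 0.1749, 0.1487]
tool_rot: [0.779, 0.627, -0.0, -0.0]
contact_force: [0.8, -0.1, 0.2]
grip_width: 0.0853
finger_force: 0.0
```

{"op": "carry_out", "data": {
  "deltas": [
    [[0,0,0.17,0,0,0,-1],[0,0,0.35,0,0,0,-1],[0,0,0.516,0,0,0,-1],[0,0,0.516,0,0,0,-1],[0,0,0.516,0,0,0,-0.5],[0,0,0.516,0,0,0,0],[0,0,0.516,0,0,0,0.5],[0,0,0.516,0,0,0,1],[0,0,0.516,0,0,0,1],[0,0,0.516,0,0,0,1],[0,0,0.516,0,0,0,1]]
  ]
}}

```text
t: 37.48
position: [0.4523, 0.1752, 0.0888]
tool_rot: [0.779, 0.627, 0.0, 0.0]
contact_force: [-2.8, -0.2, 10.7]
grip_width: 0.0347
finger_force: 58.6
```

{"op": "carry_out", "data": {
  "deltas": [
    [[0,0,-0.05,0,0,0,1],[0,0,-0.15,0,0,0,1],[0,0,-0.3,0,0,0,1],[0,0,-0.5,0,0,0,1],[0,0,-0.75,0,0,0,1],[0,0,-1,0,0,0,1]]
  ]
}}

```text
t: 38.22
position: [0.4518, 0.1751, 0.2101]
tool_rot: [0.779, 0.627, 0.0, 0.0]
contact_force: [0.7, -0.5, 0.1]
grip_width: 0.0348
finger_force: 59.7
```

{"op": "carry_out", "data": {
  "deltas": [
    [[0,0,-0.2,0,0,0,1],[0,0,-0.4,0,0,0,1],[0,0,-0.55,0,0,0,1],[0,0,-0.55,0,0,0,1],[0,0,-0.55,0,0,0,1],[0,0,-0.55,0,0,0,1]]
  ]
}}

```text
t: 38.98
position: [0.4517, 0.1749, 0.2735]
tool_rot: [0.779, 0.627, -0.0, -0.0]
contact_force: [-0.2, 0.1, -0.9]
grip_width: 0.0344
finger_force: 59.8
```

Run:
```python
from h import *
from al import held
print(weigh(12)); p=ctrl.get_obs()["position"]; print(p)
held(p,p[2]-.0826,(("scene",ctrl.grab_frame("scene")),))
q=pk(38,44); print(q)
plan([(.44,-.03,.275,-50),(*q,.275,-93.65)])
```

```text
(np.float64(-0.798), np.float64(0.125))
[0.45197319 0.17503643 0.27401227]
scene amber [434.27 224.05] [425 214  21  21 302] pred 435.03 218.91 424 204 23 31
 px per mm: x [-0.23  0.23]  y [0.33 0.22]
[ 0.60042402 -0.22870839]
   [-0.845, 0.134, -0.004, 0.0, 0.0, 0.418]
(0.44, -0.03, 0.275, -50) [-0.757, 0.399, -0.004, 0.0, 0.0, 0.419]
   [-0.013, 0.709, 0.0, 0.0, 0.0, 0.323]
   [0.165, 0.69, 0.0, 0.0, 0.0, 0.323]
(np.float64(0.6004240223050757), np.float64(-0.22870838630161885), 0.275, -93.65) [0.333, 0.627, 0.0, 0.0, 0.0, 0.324]
```

{"op": "carry_out", "data": {
  "deltas": [
    [[-0.2,0.03,0,0,0,0.1,1],[-0.42,0.07,0,0,0,0.2,1],[-0.63,0.1,0,0,0,0.31,1],[-0.845,0.134,-0.004,0,0,0.418,1]]
  ]
}}

```text
t: 40.12
position: [0.4459, 0.0718, 0.2746]
tool_rot: [0.872, 0.49, 0.0, 0.0]
contact_force: [0.5, 0.0, -0.5]
grip_width: 0.0347
finger_force: 59.8
```

{"op": "carry_out", "data": {
  "deltas": [
    [[-0.2,0.1,0,0,0,0.1,1],[-0.4,0.2,0,0,0,0.21,1],[-0.58,0.3,0,0,0,0.31,1],[-0.757,0.399,-0.004,0,0,0.419,1]]
  ]
}}

```text
t: 40.62
position: [0.44, -0.0312, 0.275]
tool_rot: [0.94, 0.34, 0.0, -0.0]
contact_force: [-0.3, 0.3, -0.5]
grip_width: 0.0345
finger_force: 59.7
```

{"op": "carry_out", "data": {
  "deltas": [
    [[0,0.24,0,0,0,0.11,1],[-0.01,0.47,0,0,0,0.22,1],[-0.013,0.709,0,0,0,0.323,1]]
  ]
}}

```text
t: 41.0
position: [0.494, -0.0975, 0.275]
tool_rot: [0.976, 0.218, -0.0, 0.0]
contact_force: [-0.1, 0.6, -0.5]
grip_width: 0.0345
finger_force: 59.7
```

{"op": "carry_out", "data": {
  "deltas": [
    [[0.05,0.24,0,0,0,0.11,1],[0.11,0.47,0,0,0,0.22,1],[0.165,0.69,0,0,0,0.323,1]]
  ]
}}

```text
t: 41.38
position: [0.5474, -0.1639, 0.2748]
tool_rot: [0.996, 0.093, -0.0, 0.0]
contact_force: [0.3, 0.5, -1.1]
grip_width: 0.0348
finger_force: 59.7
```

{"op": "carry_out", "data": {
  "deltas": [
    [[0.1,0.21,0,0,0,0.11,1],[0.2,0.4,0,0,0,0.2,1],[0.27,0.53,0,0,0,0.28,1],[0.333,0.627,0,0,0,0.324,1],[0.333,0.627,0,0,0,0.324,1],[0.333,0.627,0,0,0,0.324,1]]
  ]
}}

```text
t: 42.12
position: [0.6002, -0.2282, 0.2749]
tool_rot: [1.0, -0.031, -0.0, -0.0]
contact_force: [0.3, -0.2, -1.2]
grip_width: 0.0348
finger_force: 59.7
```

Run:
```python
from h import *
from al import held
q=pk(38,44); p=ctrl.get_obs()["position"]; print(p)
held(p,p[2]-.0826,(("scene",ctrl.grab_frame("scene")),))
plan([(q[0],q[1]-.0004,.195,-93.65)])
```

```text
[ 0.60016945 -0.22816535  0.27493172]
scene amber [281.9  174.73] [274 164  17  21 233] pred 281.96 170.32 274 156 17 30
 px per mm: x [-0.26  0.2 ]  y [0.25 0.18]
(np.float64(0.6004240223050757), np.float64(-0.22910838630161887), 0.195, -93.65) [0.002, 0.008, 0.667, 0.0, 0.0, 0.001]
```

{"op": "carry_out", "data": {
  "deltas": [
    [[0.002,0.007,0.15,0,0,0,1],[0.002,0.007,0.35,0,0,0,1],[0.002,0.007,0.55,0,0,0,1],[0.002,0.007,0.75,0,0,0,1],[0.002,0.007,0.95,0,0,0,1],[0.002,0.007,1,0,0,0,1]]
  ]
}}

```text
t: 42.92
position: [0.5995, -0.2291, 0.1528]
tool_rot: [0.999, -0.032, -0.001, -0.0]
contact_force: [-0.3, 0.6, -0.3]
grip_width: 0.0346
finger_force: 59.8
```

{"op": "carry_out", "data": {
  "deltas": [
    [[0,0,0.03,0,0,0,1],[0,0,0.06,0,0,0,1],[0,0,0.09,0,0,0,1],[0,0,0.12,0,0,0,1],[0,0,0.15,0,0,0,1],[0,0,0.18,0,0,0,1],[0,0,0.18,0,0,0,1]]
  ]
}}

```text
t: 43.8
position: [0.6004, -0.2295, 0.133]
tool_rot: [0.999, -0.032, -0.0, -0.0]
contact_force: [-0.3, 0.9, -0.8]
grip_width: 0.0347
finger_force: 59.9
```

{"op": "carry_out", "data": {
  "deltas": [
    [[0,-0.003,0.03,0,0,0,1],[0,-0.003,0.08,0,0,0,1],[0,-0.003,0.13,0,0,0,1],[0,-0.003,0.18,0,0,0,1],[0,-0.003,0.23,0,0,0,1],[0,-0.003,0.28,0,0,0,1],[0,-0.003,0.31,0,0,0,1],[0,-0.003,0.325,0,0,0,1],[0,-0.003,0.335,0,0,0,1],[0,-0.003,0.335,0,0,0,1]]
  ]
}}

```text
t: 45.05
position: [0.6007, -0.2293, 0.0931]
tool_rot: [0.999, -0.032, 0.0, 0.0]
contact_force: [-1.3, -0.0, -1.2]
grip_width: 0.0348
finger_force: 59.8
```

{"op": "carry_out", "data": {
  "deltas": [
    [[0,0,0.005,0,0,0,1],[0,0,0.01,0,0,0,1],[0,0,0.01,0,0,0,1]]
  ]
}}

```text
t: 45.42
position: [0.6009, -0.2293, 0.0928]
tool_rot: [0.999, -0.032, 0.0, 0.0]
contact_force: [-7.7, 1.7, 11.1]
grip_width: 0.0345
finger_force: 61.0
```

{"op": "carry_out", "data": {
  "deltas": [
    [[0,0,0,0,0,0,0.3],[0,0,0,0,0,0,-1],[0,0,0,0,0,0,-1],[0,0,-0.05,0,0,0,-1],[0,0,-0.2,0,0,0,-1],[0,0,-0.5,0,0,0,-1],[0,0,-1,0,0,0,-1],[0,0,-1,0,0,0,-1]]
  ]
}}

```text
t: 46.42
position: [0.6028, -0.2298, 0.218]
tool_rot: [0.999, -0.032, 0.004, 0.001]
contact_force: [-0.2, 0.2, -0.5]
grip_width: 0.0853
finger_force: 0.0
```

{"op": "carry_out", "data": {
  "deltas": [
    [[0,0,-0.5,0,0,0,-1],[0,0,-0.52,0,0,0,-1],[0,0,-0.52,0,0,0,-1]]
  ]
}}

```text
t: 46.8
position: [0.6005, -0.2292, 0.2748]
tool_rot: [0.999, -0.032, 0.0, 0.0]
contact_force: [0.3, 0.4, 0.3]
grip_width: 0.0859
finger_force: 0.0
```

Run:
```python
from h import *
p=ctrl.get_obs()["position"]; print(p); a=ctrl.grab_frame("scene"); cv2.imwrite("pics/s9.png",a)
for e in ctrl.cut_out("bottle0","scene")[:5]:
    ys,xs=np.nonzero(e["region"]); print(e["p"],len(xs),xs.mean().round(1),ys.mean().round(1))
plan([(.44,-.03,.285,-50),(.4675,.2337,.25,-12.35)])
```

```text
[ 0.60054038 -0.22918135  0.27483909]
0.83 309 284.0 203.8
0.61 310 440.3 267.8
0.49 116 286.0 171.1
   [-0.719, -0.785, -0.046, -0.001, 0.001, -0.485]
(0.44, -0.03, 0.285, -50) [-0.375, -0.997, -0.048, 0.0, 0.001, -0.485]
   [0.794, -0.768, 0.146, 0.0, 0.0, -0.418]
(0.4675, 0.2337, 0.25, -12.35) [0.999, -0.471, 0.146, 0.0, 0.0, -0.419]
```

{"op": "carry_out", "data": {
  "deltas": [
    [[-0.36,-0.39,-0.02,0,0,-0.24,-1],[-0.719,-0.785,-0.046,0,0,-0.485,-1],[-0.719,-0.785,-0.046,0,0,-0.485,-1]]
  ]
}}

```text
t: 47.28
position: [0.5185, -0.1267, 0.2799]
tool_rot: [0.987, 0.161, -0.001, -0.0]
contact_force: [0.6, -0.6, -0.6]
grip_width: 0.0852
finger_force: 0.0
```

{"op": "carry_out", "data": {
  "deltas": [
    [[-0.19,-0.5,-0.02,0,0,-0.24,-1],[-0.375,-0.997,-0.048,0,0,-0.485,-1],[-0.375,-0.997,-0.048,0,0,-0.485,-1]]
  ]
}}

```text
t: 47.65
position: [0.4389, -0.028, 0.2857]
tool_rot: [0.939, 0.345, -0.0, 0.0]
contact_force: [0.5, -1.1, 0.7]
grip_width: 0.0856
finger_force: 0.0
```

{"op": "carry_out", "data": {
  "deltas": [
    [[0.4,-0.38,0.07,0,0,-0.21,-1],[0.794,-0.768,0.146,0,0,-0.418,-1],[0.794,-0.768,0.146,0,0,-0.418,-1]]
  ]
}}

```text
t: 48.02
position: [0.4545, 0.105, 0.2672]
tool_rot: [0.87, 0.493, -0.0, -0.001]
contact_force: [-0.2, -1.3, 0.9]
grip_width: 0.0856
finger_force: 0.0
```

{"op": "carry_out", "data": {
  "deltas": [
    [[0.5,-0.23,0.07,0,0,-0.21,-1],[0.999,-0.471,0.146,0,0,-0.419,-1],[0.999,-0.471,0.146,0,0,-0.419,-1],[0.999,-0.471,0.146,0,0,-0.419,-1],[0.999,-0.471,0.146,0,0,-0.419,-1]]
  ]
}}

```text
t: 48.65
position: [0.4686, 0.2318, 0.2505]
tool_rot: [0.78, 0.626, -0.0, 0.0]
contact_force: [-0.3, -0.3, 0.7]
grip_width: 0.085
finger_force: 0.0
```

Run:
```python
from h import *
print(weigh(5));p=ctrl.get_obs()["position"]; print(p); a=ctrl.grab_frame("scene")
for e in ctrl.cut_out("bottle0","scene")[:5]:
    ys,xs=np.nonzero(e["region"]); print(e["p"],len(xs),xs.mean().round(1),ys.mean().round(1))
plan([(.4675,.2337,.15,-12.35),(.4675,.2337,.088,-12.35)])
```

```text
(np.float64(0.285), np.float64(0.109))
[0.46828679 0.2328889  0.25084765]
0.73 373 440.0 267.7
0.52 268 284.3 203.3
0.36 6644 352.5 310.7
(0.4675, 0.2337, 0.15, -12.35) [0.003, -0.006, 0.84, 0.0, 0.0, -0.001]
(0.4675, 0.2337, 0.088, -12.35) [0.0, -0.001, 0.516, 0.0, 0.0, 0.0]
```

{"op": "carry_out", "data": {
  "deltas": [
    [[0.003,-0.006,0.3,0,0,0,-1],[0.003,-0.006,0.6,0,0,0,-1],[0.003,-0.006,0.84,0,0,0,-1]]
  ]
}}

```text
t: 49.38
position: [0.4672, 0.2338, 0.1486]
tool_rot: [0.779, 0.627, -0.0, -0.0]
contact_force: [1.0, 0.5, 0.8]
grip_width: 0.0854
finger_force: 0.0
```

{"op": "carry_out", "data": {
  "deltas": [
    [[0,0,0.17,0,0,0,-1],[0,0,0.35,0,0,0,-1],[0,0,0.516,0,0,0,-1],[0,0,0.516,0,0,0,-1],[0,0,0.516,0,0,0,-0.5],[0,0,0.516,0,0,0,0],[0,0,0.516,0,0,0,0.5],[0,0,0.516,0,0,0,1],[0,0,0.516,0,0,0,1],[0,0,0.516,0,0,0,1],[0,0,0.516,0,0,0,1]]
  ]
}}

```text
t: 50.75
position: [0.4676, 0.2344, 0.0887]
tool_rot: [0.779, 0.627, 0.0, 0.0]
contact_force: [-3.3, -0.8, 9.2]
grip_width: 0.0345
finger_force: 58.8
```

{"op": "carry_out", "data": {
  "deltas": [
    [[0,0,-0.05,0,0,0,1],[0,0,-0.15,0,0,0,1],[0,0,-0.3,0,0,0,1],[0,0,-0.5,0,0,0,1],[0,0,-0.75,0,0,0,1],[0,0,-1,0,0,0,1]]
  ]
}}

```text
t: 51.5
position: [0.4673, 0.2342, 0.21]
tool_rot: [0.779, 0.627, 0.0, 0.0]
contact_force: [0.9, -0.3, -0.4]
grip_width: 0.0345
finger_force: 59.7
```

{"op": "carry_out", "data": {
  "deltas": [
    [[0,0,-0.2,0,0,0,1],[0,0,-0.4,0,0,0,1],[0,0,-0.55,0,0,0,1],[0,0,-0.55,0,0,0,1],[0,0,-0.55,0,0,0,1],[0,0,-0.55,0,0,0,1]]
  ]
}}

```text
t: 52.25
position: [0.4671, 0.2339, 0.2732]
tool_rot: [0.779, 0.627, -0.001, -0.0]
contact_force: [0.0, -0.2, -0.9]
grip_width: 0.0344
finger_force: 59.7
```

Run:
```python
from h import *
from al import held
print(weigh(12)); p=ctrl.get_obs()["position"]; print(p)
held(p,p[2]-.0826,(("scene",ctrl.grab_frame("scene")),))
for b in ((38,-44),(-38,44)):
    q=pk(*b)-[0,.0005]; print(b,q)
    plan([(.44,-.03,.275,-50),(*q,.275,-93.65)])
```

```text
(np.float64(-0.262), np.float64(0.166))
[0.46740941 0.23406605 0.27390169]
scene amber [450.25 240.94] [441 230  22  22 304] pred 451.5 235.74 440 220 24 32
 px per mm: x [-0.23  0.24]  y [0.34 0.23]
(38, -44) [ 0.59482182 -0.31702988]
   [-0.733, 0.082, -0.003, 0.0, 0.0, 0.279]
   [-0.698, 0.24, -0.003, 0.0, 0.0, 0.279]
(0.44, -0.03, 0.275, -50) [-0.628, 0.386, -0.003, 0.0, 0.0, 0.279]
   [-0.183, 0.887, 0.0, 0.0, 0.0, 0.323]
   [0.046, 0.905, 0.0, 0.0, 0.0, 0.323]
(np.float64(0.5948218157494938), np.float64(-0.31702988299638374), 0.275, -93.65) [0.271, 0.864, 0.0, 0.0, 0.0, 0.324]
(-38, 44) [ 0.52457818 -0.22437012]
   [-0.733, 0.082, -0.003, 0.0, 0.0, 0.279]
   [-0.698, 0.24, -0.003, 0.0, 0.0, 0.279]
(0.44, -0.03, 0.275, -50) [-0.628, 0.386, -0.003, 0.0, 0.0, 0.279]
   [-0.251, 0.847, 0.0, 0.0, 0.0, 0.485]
(np.float64(0.5245781842505062), np.float64(-0.22437011700361628), 0.275, -93.65) [0.083, 0.879, 0.0, 0.0, 0.0, 0.485]
```

{"op": "carry_out", "data": {
  "deltas": [
    [[-0.18,0.02,0,0,0,0.07,1],[-0.36,0.04,0,0,0,0.14,1],[-0.55,0.06,0,0,0,0.21,1],[-0.733,0.082,-0.003,0,0,0.279,1]]
  ]
}}

```text
t: 53.4
position: [0.458, 0.144, 0.2744]
tool_rot: [0.844, 0.536, -0.0, 0.0]
contact_force: [0.4, 0.6, -0.8]
grip_width: 0.0348
finger_force: 59.7
```

{"op": "carry_out", "data": {
  "deltas": [
    [[-0.18,0.06,0,0,0,0.07,1],[-0.36,0.12,0,0,0,0.14,1],[-0.55,0.18,0,0,0,0.21,1],[-0.698,0.24,-0.003,0,0,0.279,1]]
  ]
}}

```text
t: 53.9
position: [0.4488, 0.0563, 0.2747]
tool_rot: [0.898, 0.441, -0.0, 0.0]
contact_force: [0.5, -0.1, -0.6]
grip_width: 0.0344
finger_force: 59.7
```

{"op": "carry_out", "data": {
  "deltas": [
    [[-0.16,0.1,0,0,0,0.07,1],[-0.32,0.2,0,0,0,0.14,1],[-0.48,0.3,0,0,0,0.21,1],[-0.628,0.386,-0.003,0,0,0.279,1]]
  ]
}}

```text
t: 54.4
position: [0.4398, -0.0315, 0.275]
tool_rot: [0.94, 0.34, -0.0, -0.0]
contact_force: [0.6, -1.3, -0.8]
grip_width: 0.0348
finger_force: 59.7
```

{"op": "carry_out", "data": {
  "deltas": [
    [[-0.06,0.21,0,0,0,0.12,1],[-0.12,0.42,0,0,0,0.24,1],[-0.19,0.63,0,0,0,0.36,1],[-0.251,0.847,0,0,0,0.485,1]]
  ]
}}

```text
t: 54.9
position: [0.4823, -0.1288, 0.2749]
tool_rot: [0.988, 0.155, -0.0, -0.0]
contact_force: [0.6, -0.1, 0.1]
grip_width: 0.0351
finger_force: 59.7
```

{"op": "carry_out", "data": {
  "deltas": [
    [[0.02,0.21,0,0,0,0.12,1],[0.04,0.42,0,0,0,0.24,1],[0.06,0.63,0,0,0,0.36,1],[0.083,0.8,0,0,0,0.45,1],[0.083,0.879,0,0,0,0.485,1],[0.083,0.879,0,0,0,0.485,1],[0.083,0.879,0,0,0,0.485,1]]
  ]
}}

```text
t: 55.78
position: [0.5244, -0.2237, 0.275]
tool_rot: [1.0, -0.031, -0.0, -0.0]
contact_force: [0.2, 0.8, -1.9]
grip_width: 0.0346
finger_force: 59.7
```

Run:
```python
from h import *
from al import held
q=pk(-38,44)-[0,.0005]; p=ctrl.get_obs()["position"]; print(p)
held(p,p[2]-.0826,(("scene",ctrl.grab_frame("scene")),))
plan([(*q,.195,-93.65)])
```

```text
[ 0.52436291 -0.22369425  0.27504795]
scene amber [302.07 160.53] [295 150  15  22 255] pred 302.45 156.6 295 142 16 30
 px per mm: x [-0.25  0.19]  y [0.25 0.17]
(np.float64(0.5245781842505062), np.float64(-0.22437011700361628), 0.195, -93.65) [0.001, 0.005, 0.668, 0.0, 0.0, 0.002]
```

{"op": "carry_out", "data": {
  "deltas": [
    [[0.001,0.006,0.15,0,0,0.002,1],[0.001,0.006,0.35,0,0,0.002,1],[0.001,0.006,0.55,0,0,0.002,1],[0.001,0.006,0.75,0,0,0.002,1],[0.001,0.006,0.95,0,0,0.002,1],[0.001,0.006,1,0,0,0.002,1]]
  ]
}}

```text
t: 56.58
position: [0.5241, -0.2244, 0.154]
tool_rot: [0.999, -0.032, -0.001, -0.0]
contact_force: [-1.1, -0.3, -0.4]
grip_width: 0.0346
finger_force: 59.7
```

{"op": "carry_out", "data": {
  "deltas": [
    [[0,0,0.03,0,0,0,1],[0,0,0.06,0,0,0,1],[0,0,0.09,0,0,0,1],[0,0,0.12,0,0,0,1],[0,0,0.15,0,0,0,1],[0,0,0.18,0,0,0,1],[0,0,0.18,0,0,0,1]]
  ]
}}

```text
t: 57.45
position: [0.5245, -0.225, 0.1331]
tool_rot: [0.999, -0.033, -0.0, -0.0]
contact_force: [-0.2, 0.5, -1.1]
grip_width: 0.035
finger_force: 59.7
```

{"op": "carry_out", "data": {
  "deltas": [
    [[0,-0.003,0.03,0,0,0,1],[0,-0.003,0.08,0,0,0,1],[0,-0.003,0.13,0,0,0,1],[0,-0.003,0.18,0,0,0,1],[0,-0.003,0.23,0,0,0,1],[0,-0.003,0.28,0,0,0,1],[0,-0.003,0.31,0,0,0,1],[0,-0.003,0.325,0,0,0,1],[0,-0.003,0.335,0,0,0,1],[0,-0.003,0.345,0,0,0,1],[0,-0.003,0.345,0,0,0,1]]
  ]
}}

```text
t: 58.82
position: [0.5251, -0.2247, 0.0927]
tool_rot: [0.999, -0.033, 0.0, 0.0]
contact_force: [-0.8, 1.5, 10.0]
grip_width: 0.0346
finger_force: 61.1
```

{"op": "carry_out", "data": {
  "deltas": [
    [[0,0,0,0,0,0,0.3],[0,0,0,0,0,0,-1],[0,0,0,0,0,0,-1],[0,0,-0.05,0,0,0,-1],[0,0,-0.2,0,0,0,-1],[0,0,-0.5,0,0,0,-1],[0,0,-1,0,0,0,-1],[0,0,-1,0,0,0,-1]]
  ]
}}

```text
t: 59.82
position: [0.5266, -0.2253, 0.2174]
tool_rot: [0.999, -0.033, 0.004, 0.001]
contact_force: [-0.3, -0.2, -1.8]
grip_width: 0.0852
finger_force: 0.0
```

{"op": "carry_out", "data": {
  "deltas": [
    [[-0.3,-0.3,-0.3,0,0,-0.2,-1],[-0.6,-0.7,-0.6,0,0,-0.4,-1],[-0.6,-0.9,-0.7,0,0,-0.6,-1],[-0.6,-0.9,-0.7,0,0,-0.8,-1],[-0.6,-0.9,-0.7,0,0,-1,-1],[-0.6,-0.9,-0.7,0,0,-1,-1]]
  ]
}}

```text
t: 60.58
position: [0.4597, -0.1122, 0.2965]
tool_rot: [0.936, 0.352, 0.0, 0.0]
contact_force: [0.4, -0.0, -0.9]
grip_width: 0.0854
finger_force: 0.0
```

Run:
```python
from h import *
o=ctrl.get_obs(); print(o["position"],o["tool_rot"])
a=ctrl.grab_frame("scene"); b=ctrl.grab_frame("top"); cv2.imwrite("pics/s10.png",a);cv2.imwrite("pics/t10.png",b)
cv2.imwrite("pics/v10.png",np.hstack([cv2.resize(a[150:250,240:340],None,fx=5,fy=5,interpolation=2),cv2.resize(b[170:270,330:390],None,fx=5,fy=5,interpolation=2)]))
```

```text
[ 0.45972307 -0.11224462  0.29650746] [9.36044395e-01 3.51881865e-01 1.21481607e-04 1.72687172e-04]
```

View pics/v10.png

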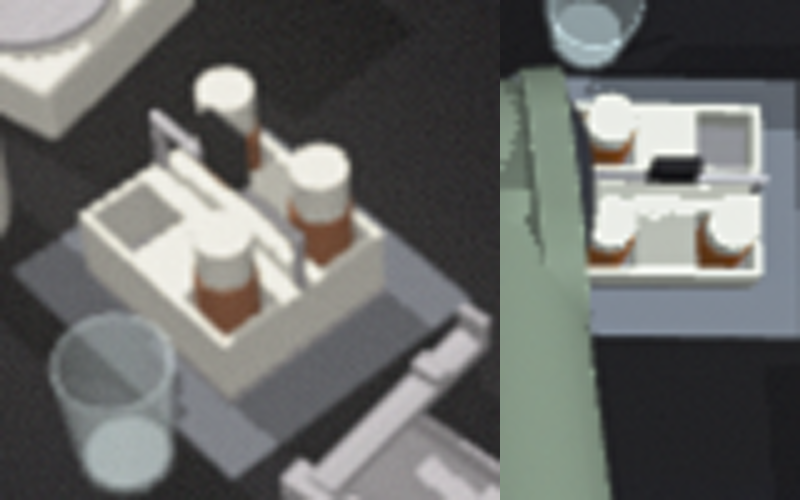

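All three bottles stand upright in their pockets, the free pocket is at (140,215), the tab is at (225,145), and the carrier is still centred on the mat. The right hook tip is at about (476,314).

Run:
```python
from h import *
S=lambda x,y:np.array([(x+.5)/5-.5+240,(y+.5)/5-.5+150]); S4=lambda x,y:np.array([(x+.5)/5-.5+220,(y+.5)/5-.5+140]); S1=lambda x,y:np.array([(x+.5)/4-.5+280,(y+.5)/4-.5+200]);T1=lambda x,y:np.array([(x+.5)/4-.5+180,(y+.5)/4-.5+140])
r=R.from_euler("z",.06)
for nm,l,px in [("tip v10",(-15.5,0,.246),S(476,314)),("tip v4",(-15.5,0,.246),S4(575,364)),("tip c1",(-15.5,0,.246),S1(220,52))]:
    print(nm,"saddle",(onz("scene",px,l[2])-r.apply([l[0]/1e3,0,0])[:2]).round(4))
print("top",(onz("top",T1(449,183),.246)-r.apply([-.0155,0,0])[:2]).round(4))
# prediction of right hook parts for saddle at (.630,-.0186)
for l in [(-18,-8,246),(-18,8,246),(-13,-8,246),(-13,8,246),(13,-8,238),(13,8,238)]:
    w=r.apply(np.array([l[0],l[1],0])/1e3)+[.630,-.0186,l[2]/1e3]; q=proj("scene",w); print(l,((q-[240,150])*5).round(0),((proj("top",w)-[180,140])*4).round(0))
plan([(.559,-.2700,.30,-3.65),(.559,-.2700,.19,-3.65),(.559,-.27,.125,-3.65)])
```

```text
tip v10 saddle [ 0.6316 -0.0172]
tip v4 saddle [ 0.6319 -0.0175]
tip c1 saddle [ 0.6324 -0.017 ]
top [ 0.6277 -0.0219]
(-18, -8, 246) [465. 298.] [453. 181.]
(-18, 8, 246) [489. 314.] [434. 183.]
(-13, -8, 246) [459. 304.] [453. 175.]
(-13, 8, 246) [483. 320.] [434. 177.]
(13, -8, 238) [426. 345.] [450. 148.]
(13, 8, 238) [451. 361.] [431. 150.]
   [-0.119, 0.767, -0.016, 0.0, 0.0, -0.504]
(0.559, -0.27, 0.3, -3.65) [-0.406, 0.662, -0.015, 0.0, 0.0, -0.503]
(0.559, -0.27, 0.19, -3.65) [0.0, 0.0, 0.917, 0.0, 0.0, 0.0]
(0.559, -0.27, 0.125, -3.65) [0.001, -0.001, 0.541, 0.0, 0.0, 0.0]
```

{"op": "carry_out", "data": {
  "deltas": [
    [[-0.04,0.25,0,0,0,-0.17,-1],[-0.08,0.5,-0.01,0,0,-0.34,-1],[-0.119,0.767,-0.016,0,0,-0.504,-1],[-0.119,0.767,-0.016,0,0,-0.504,-1]]
  ]
}}

```text
t: 61.18
position: [0.5102, -0.1927, 0.2974]
tool_rot: [0.849, 0.528, -0.0, -0.0]
contact_force: [-0.5, 0.4, 0.0]
grip_width: 0.0855
finger_force: 0.0
```

{"op": "carry_out", "data": {
  "deltas": [
    [[-0.13,0.22,0,0,0,-0.17,-1],[-0.27,0.44,-0.01,0,0,-0.34,-1],[-0.406,0.662,-0.015,0,0,-0.503,-1],[-0.406,0.662,-0.015,0,0,-0.503,-1],[-0.406,0.662,-0.015,0,0,-0.503,-1],[-0.406,0.662,-0.015,0,0,-0.503,-1]]
  ]
}}

```text
t: 61.92
position: [0.5596, -0.2686, 0.3]
tool_rot: [0.728, 0.685, -0.0, 0.0]
contact_force: [-0.2, 0.2, -0.0]
grip_width: 0.0856
finger_force: 0.0
```

Run:
```python
from h import *
p=ctrl.get_obs()["position"]; print(p)
plan([(.559,-.2700,.19,-3.65),(.559,-.27,.125,-3.65)])
```

```text
[ 0.55963533 -0.26855596  0.30002053]
(0.559, -0.27, 0.19, -3.65) [-0.012, -0.005, 0.917, 0.0, 0.0, 0.004]
(0.559, -0.27, 0.125, -3.65) [0.0, 0.0, 0.542, 0.0, 0.0, 0.0]
```

{"op": "carry_out", "data": {
  "deltas": [
    [[-0.012,-0.005,0.25,0,0,0.004,-1],[-0.012,-0.005,0.5,0,0,0.004,-1],[-0.012,-0.005,0.75,0,0,0.004,-1],[-0.012,-0.005,0.917,0,0,0.004,-1]]
  ]
}}

```text
t: 62.42
position: [0.5588, -0.2704, 0.1887]
tool_rot: [0.729, 0.684, -0.0, -0.0]
contact_force: [0.4, -0.6, -0.2]
grip_width: 0.0856
finger_force: 0.0
```

{"op": "carry_out", "data": {
  "deltas": [
    [[0,0,0.15,0,0,0,-1],[0,0,0.3,0,0,0,-1],[0,0,0.45,0,0,0,-1],[0,0,0.54,0,0,0,-1],[0,0,0.54,0,0,0,-1],[0,0,0.54,0,0,0,0],[0,0,0.54,0,0,0,0.4],[0,0,0.54,0,0,0,0.8],[0,0,0.54,0,0,0,1],[0,0,0.54,0,0,0,1],[0,0,0.54,0,0,0,1],[0,0,0.54,0,0,0,1],[0,0,0.54,0,0,0,1]]
  ]
}}

```text
t: 64.05
position: [0.5594, -0.271, 0.1251]
tool_rot: [0.729, 0.684, 0.0, 0.0]
contact_force: [2.8, -1.2, 4.4]
grip_width: 0.0111
finger_force: 60.0
```

{"op": "carry_out", "data": {
  "deltas": [
    [[0,0,-0.05,0,0,0,1],[0,0,-0.1,0,0,0,1],[0,0,-0.15,0,0,0,1],[0,0,-0.2,0,0,0,1],[0,0,-0.25,0,0,0,1],[0,0,-0.25,0,0,0,1],[0,0,-0.25,0,0,0,1]]
  ]
}}

```text
t: 64.92
position: [0.559, -0.2709, 0.1547]
tool_rot: [0.729, 0.684, -0.0, -0.0]
contact_force: [-0.2, -0.2, -6.0]
grip_width: 0.0109
finger_force: 58.6
```

Run:
```python
from h import *
v=[];f=[]
for _ in range(8): ctrl.grab_frame("scene"); o=ctrl.get_obs(); v.append(o["moment"]); f.append(o["contact_force"])
print(np.mean(v,0).round(3),np.std(v,0).round(3),np.mean(f,0).round(2)); p=o["position"]; print(p,o["tool_rot"])
a=ctrl.grab_frame("scene");cv2.imwrite("pics/s11.png",a)
c,s=np.cos(.06),np.sin(.06); H=np.array([.630,-.019]); pre=H-.115*np.array([c,s]); print(pre)
plan([(.52,-.27,.225,-3.65),(.50,-.15,.276,0),(*pre,.276,3.44)])
```

```text
[-0.053  0.01   0.023] [0.034 0.02  0.024] [-0.14 -0.28 -6.17]
[ 0.55911288 -0.27088547  0.15477517] [ 7.29052772e-01  6.84457487e-01  1.21736995e-05 -6.86108874e-05]
[ 0.51520694 -0.02589586]
(0.52, -0.27, 0.225, -3.65) [-0.013, -0.326, -0.585, 0.0, 0.0, 0.001]
(0.5, -0.15, 0.276, 0) [0.987, -0.23, -0.425, 0.0, 0.0, -0.081]
   [0.517, 0.063, 0.0, 0.0, 0.0, -0.038]
(np.float64(0.5152069379074515), np.float64(-0.02589586074513613), 0.276, 3.44) [0.515, 0.079, 0.0, 0.0, 0.0, -0.039]
```

{"op": "carry_out", "data": {
  "deltas": [
    [[0,-0.03,-0.06,0,0,0,1],[0,-0.1,-0.17,0,0,0,1],[0,-0.17,-0.3,0,0,0,1],[0,-0.24,-0.43,0,0,0,1],[-0.01,-0.3,-0.54,0,0,0,1],[-0.01,-0.326,-0.585,0,0,0,1]]
  ]
}}

```text
t: 66.12
position: [0.5197, -0.27, 0.2263]
tool_rot: [0.729, 0.684, 0.0, 0.001]
contact_force: [0.6, 0.7, -5.8]
grip_width: 0.0108
finger_force: 58.7
```

{"op": "carry_out", "data": {
  "deltas": [
    [[0.06,-0.01,-0.03,0,0,-0.005,1],[0.18,-0.04,-0.08,0,0,-0.015,1],[0.32,-0.07,-0.14,0,0,-0.026,1],[0.46,-0.11,-0.2,0,0,-0.038,1],[0.6,-0.14,-0.26,0,0,-0.05,1],[0.74,-0.17,-0.32,0,0,-0.06,1],[0.88,-0.2,-0.38,0,0,-0.07,1],[0.987,-0.23,-0.425,0,0,-0.081,1]]
  ]
}}

```text
t: 67.12
position: [0.4998, -0.1485, 0.2766]
tool_rot: [0.707, 0.708, 0.0, 0.0]
contact_force: [-0.3, 0.1, -6.8]
grip_width: 0.0111
finger_force: 58.7
```

{"op": "carry_out", "data": {
  "deltas": [
    [[0.12,0.015,0,0,0,-0.01,1],[0.25,0.03,0,0,0,-0.02,1],[0.38,0.046,0,0,0,-0.03,1],[0.517,0.063,0,0,0,-0.038,1]]
  ]
}}

```text
t: 67.62
position: [0.5076, -0.0866, 0.2759]
tool_rot: [0.696, 0.718, -0.0, -0.0]
contact_force: [0.4, 0.1, -6.4]
grip_width: 0.011
finger_force: 58.7
```

{"op": "carry_out", "data": {
  "deltas": [
    [[0.12,0.018,0,0,0,-0.01,1],[0.24,0.037,0,0,0,-0.02,1],[0.36,0.055,0,0,0,-0.03,1],[0.46,0.07,0,0,0,-0.035,1],[0.515,0.079,0,0,0,-0.039,1],[0.515,0.079,0,0,0,-0.039,1],[0.515,0.079,0,0,0,-0.039,1]]
  ]
}}

```text
t: 68.5
position: [0.515, -0.0261, 0.276]
tool_rot: [0.685, 0.728, -0.0, 0.0]
contact_force: [1.0, -0.2, -6.2]
grip_width: 0.0108
finger_force: 58.7
```

Run:
```python
from h import *
v=[];f=[]
for _ in range(12): ctrl.grab_frame("scene"); o=ctrl.get_obs(); v.append(o["moment"]); f.append(o["contact_force"])
print(np.mean(v,0).round(3),np.std(v,0).round(3),np.mean(f,0).round(2)); p=o["position"]; print(p,o["tool_rot"])
a=ctrl.grab_frame("scene");cv2.imwrite("pics/s12.png",a)
cv2.imwrite("pics/v12.png",cv2.resize(a[170:290,290:430],None,fx=5,fy=5,interpolation=2))
```

```text
[-0.025 -0.033  0.002] [0.028 0.036 0.028] [-0.14  0.14 -5.98]
[ 0.51505373 -0.02563085  0.27605844] [ 6.85247993e-01  7.28309815e-01  9.65180508e-06 -2.47003333e-05]
```

View pics/v12.png

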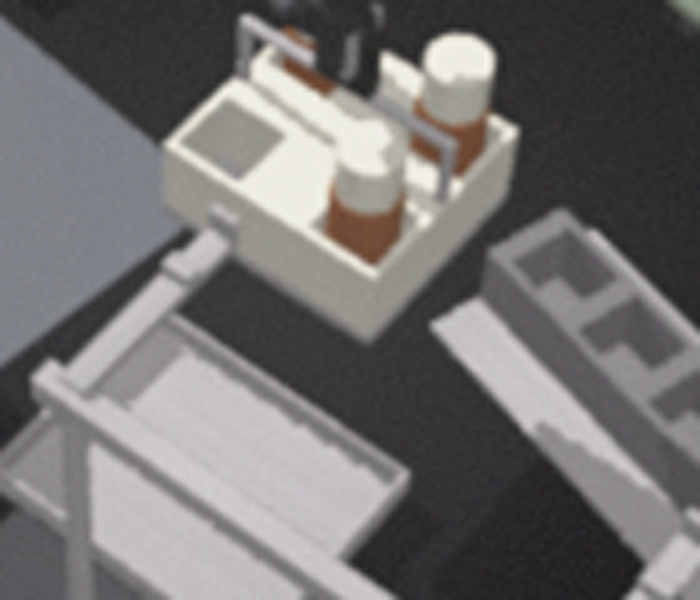

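The loaded carrier hangs level in front of the right hook. The hook tip is at (225,212); carrier top corners at (163,148), (378,278) and (517,130).

Run:
```python
from h import *
S=lambda x,y:np.array([(x+.5)/5-.5+290,(y+.5)/5-.5+170])
r=R.from_euler("z",.06); t=np.array([.5150,-.0258,.153])
for px,l in [((163,148),(64.5,-70.5,60)),((378,278),(64.5,70.5,60)),((517,130),(-64.5,70.5,60)),((368,342),(64.5,70.5,0)),((242,18),(0,-68,109)),((455,145),(0,68,109))]:
    m=S(*px); w=r.apply(np.array(l)/1e3)+t; print(l,"px err",(m-proj("scene",w)).round(2),"xy err mm",((onz("scene",m,w[2])-w[:2])*1e3).round(1))
for px in [(225,213)]: print("saddle",onz("scene",S(*px),.246)-r.apply([-.0155,0,0])[:2])
H=np.array([.630,-.0210]);
plan([(*H,.276,3.44),(*H,.248,3.44)])
```

```text
(64.5, -70.5, 60) px err [0.06 1.28] xy err mm [3.1 3.1]
(64.5, 70.5, 60) px err [0.62 0.14] xy err mm [-0.7  1.4]
(-64.5, 70.5, 60) px err [-0.09  0.47] xy err mm [1.5 0.8]
(64.5, 70.5, 0) px err [ 0.15 -0.37] xy err mm [-1.2 -0.5]
(0, -68, 109) px err [-0.27  0.92] xy err mm [3.  1.7]
(0, 68, 109) px err [0.45 1.2 ] xy err mm [2.3 3.3]
saddle [ 0.63142911 -0.01796626]
(np.float64(0.63), np.float64(-0.021), 0.276, 3.44) [-0.02, 0.958, 0.0, 0.0, 0.0, 0.001]
(np.float64(0.63), np.float64(-0.021), 0.248, 3.44) [0.0, 0.0, 0.234, 0.0, 0.0, 0.0]
```

{"op": "carry_out", "data": {
  "deltas": [
    [[-0.005,0.06,0,0,0,0,1],[-0.01,0.14,0,0,0,0,1],[-0.015,0.23,0,0,0,0,1],[-0.02,0.32,0,0,0,0,1],[-0.02,0.41,0,0,0,0,1],[-0.02,0.5,0,0,0,0,1],[-0.02,0.59,0,0,0,0,1],[-0.02,0.68,0,0,0,0,1],[-0.02,0.77,0,0,0,0,1],[-0.02,0.85,0,0,0,0,1],[-0.02,0.92,0,0,0,0,1],[-0.02,0.958,0,0,0,0,1],[-0.02,0.958,0,0,0,0,1],[-0.02,0.958,0,0,0,0,1]]
  ]
}}

```text
t: 70.9
position: [0.6297, -0.021, 0.2761]
tool_rot: [0.685, 0.728, -0.0, -0.0]
contact_force: [0.3, 0.8, -6.1]
grip_width: 0.0111
finger_force: 58.7
```

{"op": "carry_out", "data": {
  "deltas": [
    [[0,0,0.03,0,0,0,1],[0,0,0.06,0,0,0,1],[0,0,0.09,0,0,0,1],[0,0,0.12,0,0,0,1],[0,0,0.15,0,0,0,1],[0,0,0.165,0,0,0,1],[0,0,0.175,0,0,0,1],[0,0,0.175,0,0,0,1]]
  ]
}}

```text
t: 71.9
position: [0.63, -0.021, 0.2551]
tool_rot: [0.685, 0.728, 0.0, -0.0]
contact_force: [0.2, 0.2, -6.2]
grip_width: 0.0113
finger_force: 58.7
```

Lowering in small steps until the saddle takes the weight.

{"op": "carry_out", "data": {
  "deltas": [
    [[0,0,0.007,0,0,0,1],[0,0,0.014,0,0,0,1],[0,0,0.02,0,0,0,1],[0,0,0.02,0,0,0,1]]
  ]
}}

```text
t: 72.4
position: [0.6299, -0.021, 0.2526]
tool_rot: [0.685, 0.728, -0.0, -0.0]
contact_force: [-0.8, -0.4, -5.8]
grip_width: 0.0109
finger_force: 58.7
```

{"op": "carry_out", "data": {
  "deltas": [
    [[0,0,0.006,0,0,0,1],[0,0,0.012,0,0,0,1],[0,0,0.012,0,0,0,1],[0,0,0.012,0,0,0,1]]
  ]
}}

```text
t: 72.9
position: [0.6301, -0.021, 0.2518]
tool_rot: [0.685, 0.728, 0.0, 0.0]
contact_force: [-3.5, -0.6, 5.7]
grip_width: 0.0109
finger_force: 60.6
```

{"op": "carry_out", "data": {
  "deltas": [
    [[0,0,-0.004,0,0,0,1],[0,0,-0.004,0,0,0,1],[0,0,-0.004,0,0,0,0.7],[0,0,-0.004,0,0,0,0.68],[0,0,-0.004,0,0,0,0.66],[0,0,-0.004,0,0,0,0.64],[0,0,-0.004,0,0,0,0.62],[0,0,-0.004,0,0,0,0.6],[0,0,-0.004,0,0,0,0.57],[0,0,-0.004,0,0,0,0.54],[0,0,-0.004,0,0,0,0.5],[0,0,-0.004,0,0,0,0.5],[0,0,-0.004,0,0,0,0.5],[0,0,-0.004,0,0,0,0.5]]
  ]
}}

```text
t: 74.65
position: [0.63, -0.021, 0.2517]
tool_rot: [0.685, 0.728, 0.0, -0.0]
contact_force: [-0.1, -1.0, -0.5]
grip_width: 0.0215
finger_force: 0.0
```

Run:
```python
from h import *
o=ctrl.get_obs(); print(o["contact_force"],o["finger_force"],o["grip_width"])
a=ctrl.grab_frame("scene");cv2.imwrite("pics/s13.png",a)
cv2.imwrite("pics/v13.png",cv2.resize(a[180:300,260:400],None,fx=5,fy=5,interpolation=2))
```

```text
[-0.06786174 -1.04300216 -0.48798478] 0.0 0.021466368723145723
```

View pics/v13.png

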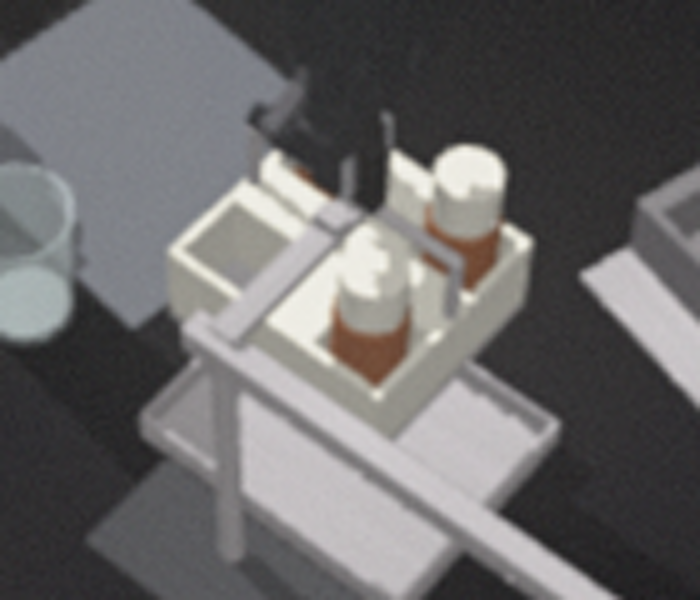

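The carrier hangs level on the hook over the tray with the fingers free of the tab (width 21 mm, no force). Now opening fully and withdrawing straight up.

{"op": "carry_out", "data": {
  "deltas": [
    [[0,0,0,0,0,0,0.4],[0,0,0,0,0,0,0.3],[0,0,0,0,0,0,0.2],[0,0,0,0,0,0,0],[0,0,0,0,0,0,-0.4],[0,0,0,0,0,0,-1],[0,0,0,0,0,0,-1],[0,0,0,0,0,0,-1],[0,0,0,0,0,0,-1],[0,0,-0.1,0,0,0,-1],[0,0,-0.2,0,0,0,-1],[0,0,-0.4,0,0,0,-1],[0,0,-0.6,0,0,0,-1],[0,0,-0.8,0,0,0,-1],[0,0,-1,0,0,0,-1],[0,0,-1,0,0,0,-1],[0,0,-1,0,0,0,-1],[0,0,-1,0,0,0,-1],[0,0,-1,0,0,0,-1],[0,0,-1,0,0,0,-1]]
  ]
}}

```text
t: 77.2
position: [0.6299, -0.021, 0.3715]
tool_rot: [0.685, 0.728, -0.0, -0.0]
contact_force: [-0.3, -0.3, 0.3]
grip_width: 0.0855
finger_force: 0.0
```

{"op": "carry_out", "data": {
  "deltas": [
    [[0,0,0,0,0,0,-1],[0,0,0,0,0,0,-1],[0,0,0,0,0,0,-1],[0,0,0,0,0,0,-1],[0,0,0,0,0,0,-1],[0,0,0,0,0,0,-1],[0,0,0,0,0,0,-1],[0,0,0,0,0,0,-1],[0,0,0,0,0,0,-1],[0,0,0,0,0,0,-1],[0,0,0,0,0,0,-1],[0,0,0,0,0,0,-1],[0,0,0,0,0,0,-1],[0,0,0,0,0,0,-1],[0,0,0,0,0,0,-1],[0,0,0,0,0,0,-1],[0,0,0,0,0,0,-1],[0,0,0,0,0,0,-1],[0,0,0,0,0,0,-1],[0,0,0,0,0,0,-1]]
  ]
}}

```text
t: 79.7
position: [0.6299, -0.021, 0.3717]
tool_rot: [0.685, 0.728, 0.0, -0.0]
contact_force: [0.5, -0.1, -0.1]
grip_width: 0.0851
finger_force: 0.0
```

Run:
```python
from h import *
A=[]
for _ in range(4): A.append(ctrl.grab_frame("scene").astype(int))
d=[np.abs(cv2.GaussianBlur(x.astype(np.float32),(0,0),1.5)-cv2.GaussianBlur(A[0].astype(np.float32),(0,0),1.5))[180:300,260:400].max() for x in A[1:]]; print("motion",d)
a=A[-1].astype(np.uint8); cv2.imwrite("pics/s14.png",a); cv2.imwrite("pics/v14.png",cv2.resize(a[150:300,220:400],None,fx=4,fy=4,interpolation=2)); print(ctrl.get_obs()["position"],ctrl.get_obs()["t"])
```

```text
motion [np.float32(1.9538269), np.float32(1.9838676), np.float32(1.9741173)]
[ 0.62994124 -0.02100281  0.37168762] 79.9
```

View pics/v14.png

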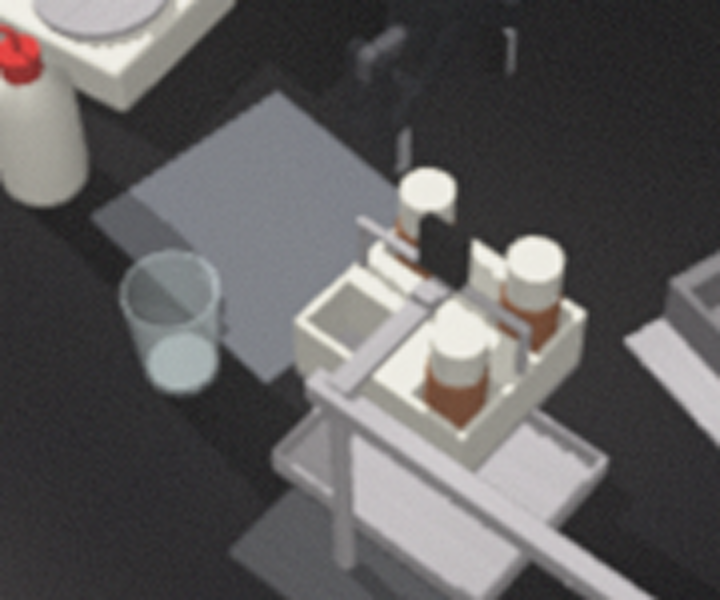

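The loaded carrier hangs still on the right hook over the tray (tab at (445,250)) with all three bottles in place. The wash bottle and beaker have not moved, and the gripper is clear. Handing in.

```bash
python3 -c "
from bench import ctrl
print(ctrl.finish_job())"
```

```text
the job is handed in; nothing more can be done
None
```

The job is handed in: the carrier, with all three bottles from the rack pushed fully down, hangs still on the hook over the drip tray, and the wash bottle and beaker were not touched.

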